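# Cull the short glass block, then hold a good one in the strain viewer

### The job

Three glass blocks stand on the dark grid board; one is cut too short: put it in the open steel scrap tray and let go of it. Then pick up either one of the full-height blocks, gripping it by its two frosted faces only (never touch a good block's clear faces or top with the fingers), and hold it upright and still in the strain viewer's light path, midway between lamp and viewing filter, centred on the lamp window, with its clear faces square to the light. Finish while holding it there, touching nothing else with it; leave the other good block and the jar, hand scorer and bead box where they are.

Things in the scene. Friction and masses are not known exactly. Their poses are not given: they have to be found in the camera images.
- short_block_centre (a point): glass block, 26 mm (its x) by 26 mm (its y) by 44 mm tall, standing upright on the board; solid clear glass with the two faces across its x polished clear and the two faces across its y frosted white (frosted area 23 mm wide, nearly full height). This point is its centre, half-way up; z up. This is the short block (to be culled), about 60 g; any of its faces may be gripped.
- block_a_centre (a point): glass block, 26 mm (its x) by 26 mm (its y) by 64 mm tall, standing upright on the board; solid clear glass with the two faces across its x polished clear and the two faces across its y frosted white (frosted area 23 mm wide, nearly full height). This point is its centre, half-way up; z up. One of the two full-height (good) blocks, alike, about 90 g.
- block_b_centre (a point): glass block, 26 mm (its x) by 26 mm (its y) by 64 mm tall, standing upright on the board; solid clear glass with the two faces across its x polished clear and the two faces across its y frosted white (frosted area 23 mm wide, nearly full height). This point is its centre, half-way up; z up. One of the two full-height (good) blocks, alike, about 90 g.
- board: dark cutting board with a pale grid, 220 x 220 mm, 6 mm thick, fixed, flat on the table; origin at the centre of its underside. The blocks stand on it in a triangle, about 110 mm apart (no nearer than 85 mm).
- tray: scrap tray: open steel box, 150 x 150 mm, 35 mm high, walls and floor 4 to 5 mm thick, fixed; origin at the centre of its underside, axes along its sides.
- viewer: strain viewer, fixed: grey base plate 200 mm (x) x 100 mm (y) x 12 mm; on its -x end a grey lamp housing 90 mm wide and 120 mm high, on its +x end an upright viewing filter in a black frame 90 mm wide and 120 mm high; 100 mm free gap between their facing sides, open at both y sides and above. Origin at the centre of its underside.
- light_path (a point): middle of the viewer's gap on the light axis, 85 mm above the table (the height of the centre of the round lamp window); x along the light from the lamp to the filter, z up. The held block's centre belongs here with its x along this x (either way round).
- jar: lidded glass jar, 56 mm diameter, 85 mm high, a bystander beyond the work; origin under its centre.
- scorer: screwdriver-like hand scorer, 170 mm long, lying on the table, a bystander; its length is along its x.
- bead_box: closed clear box with blue lid, 94 x 69 x 58 mm, a bystander; origin under its centre.
Mind the look-alikes: they are no part of the job. Leave any purple or red look-alike of the part that bears block_a_centre alone.

How it is judged:
By the outcome, as a careful person would: the job done as asked, in the order asked, and still so for the second after the job is handed in, while the arm keeps its last pose, push and grip.
It also fails if it takes over 64 s, if anything falls off the work surface, if the arm or the gripper's body presses on something with over 40 N, if the wrist force passes 120 N, or if a joint passes its speed limit or range.

### The arm

A 7-joint arm with a two-finger parallel gripper is mounted at the origin on the work surface. World frame = base frame: x ahead of the robot, y to its left, z up, the work surface at z = 0. Lengths are in m, angles in rad, forces in N, time in s.
With the tool pointing down it reaches from about 0.4 to 0.925 m from the base axis. Payload 5.6 kg.
Tool frame: the origin (TCP) lies between the finger pads; the fingertips stand 8 mm ahead of it and the grasp point (between the pads) lies 11 mm behind it; z points along the fingers, y is the direction in which the jaws open and shut (so a half turn about z gives the same grasp; the last joint's range is limited). The gripper opens to 85 mm and grips with 20 to 120 N. Pads are 22 mm wide; open, the fingers measure 114 mm over their backs; the gripper's body (76 mm by 85 mm) begins 54 mm behind the grasp point. The pads swing forward as they close: fully open they stand 13 mm farther back than shut.
Start: joints at [1.3, 0.468, -0.012, 1.603, 0.006, 1.071, -0.056], TCP at [0.147, -0.633, 0.239] pointing down, gripper open.
Joint ranges: [-2.53, 2.53], [-0.31, 2.02], [-1.57, 1.55], [0.28, 2.44], [-1.29, 4.43], [0.15, 1.84], [-2.92, 2.92]. Speed limits (rad/s): [2.57, 2.57, 3.14, 3.14, 3.14, 3.14, 3.14].

### API

Orientations are given as a unit quaternion [x, y, z, w].
In Python, from bench import sensors, capture, order gives the robot as it stands.
- The arm moves only by the shell command python3 -m inch 'ROWS' [FORCE]. ROWS is JSON, a list that holds one entry, the list of rows, each a list of 5 numbers: the shift along the tool's x, y, z in mm, then the turn about the tool's z in degrees, then the opening in per cent of the stroke, from 0 (shut) to 100 (fully open). In form: [[[tx, ty, tz, spin, fingers], ...]]. A call has exactly 8 rows; each row is the pose to reach, as a shift and turn from the pose measured when the call began, along the tool's axes at that moment; what a row does not reach only later rows make up. A row lasts 1/10 s, in which the tool goes at most 50 mm and 8.59 degrees, less where a joint would pass 70% of its speed; a pose out of reach is approached as far as the arm can. A call with a gripper value outside its range is refused whole. The fingers move at their own pace and stop on an object; FORCE is the grip in N (left out, the last holds). Time passes only in rows, so rows that repeat a pose let the fingers close, or fill a call up. It gives the time, the measured TCP pose, the force and the opening at its end, in the units of the state.
- sensors.get_obs(): the state, without advancing time (a new reading comes with each control period).
- capture(name): name is "scene" or "top" or "wrist"; returns a dict with "pixels" (420x560x3 uint8, red, green, blue), "K" (3x3 intrinsics, pixels), "dist_coeffs" ([k1, k2, p1, p2, k3] as OpenCV has them; the pictures are not rectified), "pose" (4x4, takes a point from camera to world coordinates); the wrist camera has in their place "T_tool_cam" (4x4, takes a point from camera to tool coordinates, whose origin is the TCP and whose axes are the flange's). Camera axes: x right, y up, looking along -z (the intrinsics and any distortion apply to the point x, -y, -z); pixel columns grow to the right and rows downward; lengths in m; the calibration is good to about 2 mm. A picture is of the moment at which its call begins: read the wrist's pose just before it. There is no depth.
- order.job_done(): hands the job in, once; it reports no verdict.
The state is a dict: "t": time; "joints": joint angles; "qvel": joint speeds; "joint_torque": joint torques, N m; "eef_pos": TCP position; "tcp_rot": TCP orientation; "wrist_force": force on the tool from outside, world axes, zero at the start; "torque": the same for the moment, N m; "finger_gap": finger opening in m.
Only numpy, scipy, OpenCV 4.12 (cv2) and the standard library are available. Lean on these libraries where they do the work, as an engineer would, in place of code of your own. Each camera call takes 0.05 s, during which the arm holds its last target.

## Working session

There is one attempt and no reset: what is moved stays moved. The work goes in short steps, Python scripts to look and compute and a shell command to move; the robot and the scene stay as the last step left them, time stands still between calls to the robot, and variables do not carry over. Pictures are saved under pics/ and viewed, and the job is handed in when it is done.

```bash
ls; mkdir -p pics; python3 - <<'E'
from bench import sensors, capture, order
import cv2,json
print(sensors.get_obs())
for n in ["scene","top","wrist"]:
    c=capture(n); cv2.imwrite(f"pics/{n}0.png",c["pixels"][:,:,::-1])
    print(n,c["K"],c["dist_coeffs"],c.get("pose",c.get("T_tool_cam")))
E
```

```text
pics
{'t': 0.0, 'joints': array([ 1.30001119,  0.46835329, -0.01163804,  1.60369332,  0.00598057,
        1.07137797, -0.05630745]), 'qvel': array([-0.00038275, -0.00222956, -0.00128645, -0.00050459,  0.00050202,
       -0.00077314, -0.00083209]), 'joint_torque': array([-5.72236295e-04, -5.32386267e+01,  2.12075404e-02, -2.51305157e+01,
        1.14510540e-02,  7.83324387e-03,  1.88068867e-06]), 'eef_pos': array([ 0.14661257, -0.63266086,  0.23832497]), 'tcp_rot': array([ 9.93523629e-01,  1.13622145e-01, -1.47950622e-04, -8.86287645e-04]), 'wrist_force': array([0.02911585, 0.01173421, 0.42357355]), 'torque': array([-0.00112585,  0.0327966 ,  0.00588524]), 'finger_gap': 0.08561573540306418}
scene [[489.65289589   0.         281.2219632 ]
 [  0.         489.65289589 214.13330212]
 [  0.           0.           1.        ]] [-0.05658032  0.          0.          0.          0.        ] [[ 0.79560789 -0.36405028  0.48422669  1.12426645]
 [ 0.6058094   0.47579242 -0.63766492 -0.6543683 ]
 [ 0.0017507   0.80068032  0.59908928  0.71161607]
 [ 0.          0.          0.          1.        ]]
t
[... 160 characters left out ...]
        0.          0.        ] [[-0.0020027   0.99389898 -0.11027603  0.48091967]
 [-0.99994243 -0.00315288 -0.01025659 -0.03007977]
 [-0.0105417   0.11024914  0.99384808  1.38235535]
 [ 0.          0.          0.          1.        ]]
wrist [[364.49031186   0.         279.8365114 ]
 [  0.         364.49031186 216.09736622]
 [  0.           0.           1.        ]] [-0.05591681  0.          0.          0.          0.        ] [[ 6.15541712e-04  9.48566572e-01  3.16577130e-01  8.03064056e-02]
 [ 9.99999713e-01 -4.43800714e-04 -6.14595920e-04  1.29602011e-04]
 [-4.42487989e-04  3.16577417e-01 -9.48566573e-01 -1.35205031e-01]
 [ 0.00000000e+00  0.00000000e+00  0.00000000e+00  1.00000000e+00]]
```

View pics/scene0.png

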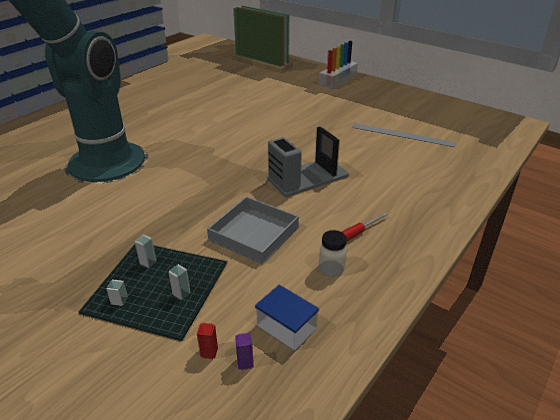

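View pics/top0.png

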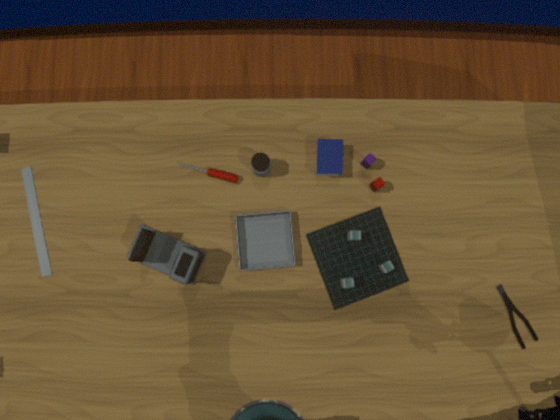

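View pics/wrist0.png

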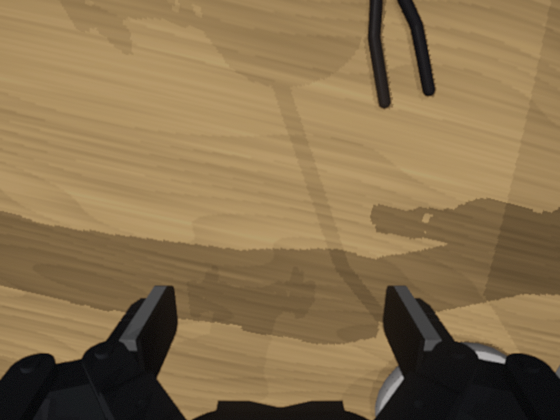

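Scene: three clear/white blocks on the board at (145,251), (179,282) and the shorter-looking (117,292). Red (207,341) and purple (244,352) look-alikes stand off the board. The viewer is near (305,165) and the tray near (253,228). Next I write helpers and make close crops.

```bash
cat > h.py <<'E'
import numpy as np,cv2
from bench import sensors,capture,order
from scipy.spatial.transform import Rotation as R
F=np.diag([1.,-1,-1])
def get(n):
    o=sensors.get_obs(); c=capture(n)
    if n=="wrist":
        T=np.eye(4);T[:3,:3]=R.from_quat(o["tcp_rot"]).as_matrix();T[:3,3]=o["eef_pos"]
        c["pose"]=T@c["T_tool_cam"]
    return c
def cam(c): return np.array(c["K"]),np.array(c["dist_coeffs"]),np.array(c["pose"])
def onz(c,px,z):
    K,d,P=cam(c)
    u=cv2.undistortPoints(np.array(px,float).reshape(-1,1,2),K,d).reshape(-1,2)
    r=np.c_[u[:,0],-u[:,1],-np.ones(len(u))]@P[:3,:3].T
    s=(z-P[2,3])/r[:,2]
    return P[:3,3]+r*s[:,None]
def proj(c,X):
    K,d,P=cam(c); X=np.array(X,float).reshape(-1,3)
    Q=(X-P[:3,3])@P[:3,:3]@F
    return cv2.projectPoints(Q,np.zeros(3),np.zeros(3),K,d)[0].reshape(-1,2)
def crop(c,x0,y0,x1,y1,s,name):
    cv2.imwrite(f"pics/{name}.png",cv2.resize(c["pixels"][y0:y1,x0:x1,::-1],None,fx=s,fy=s,interpolation=cv2.INTER_CUBIC))
E
python3 - <<'E'
from h import *
t=get("top");s=get("scene")
crop(t,300,200,420,315,6,"tb");crop(t,120,215,215,290,8,"tv");crop(s,75,225,235,340,5,"sb");crop(s,255,115,360,200,7,"sv")
for p in [(355,235),(348,283),(387,267)]:
    X=onz(t,p,.06)[0];print(p,X,proj(s,X), proj(s,X*[1,1,0]+[0,0,.006]))
E
```

```text
(355, 235) [ 0.55584419 -0.23363073  0.06      ] [[177.50489331 274.02318512]] [[180.97913009 293.81423686]]
(348, 283) [ 0.43046645 -0.21331472  0.06      ] [[142.92437245 242.81832823]] [[147.19281578 262.18359306]]
(387, 267) [ 0.47128732 -0.31684256  0.06      ] [[114.55710376 279.19405586]] [[120.20394804 298.98310997]]
```

View pics/tb.png

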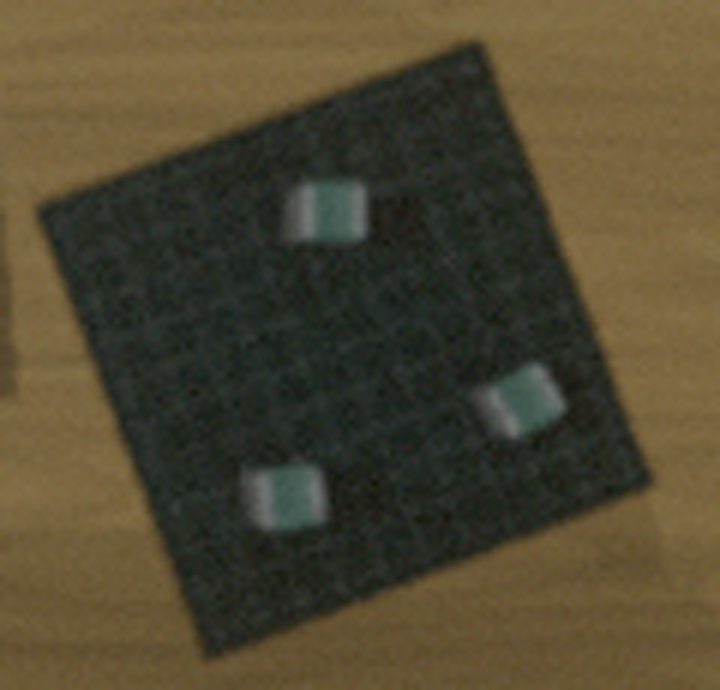

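View pics/sb.png

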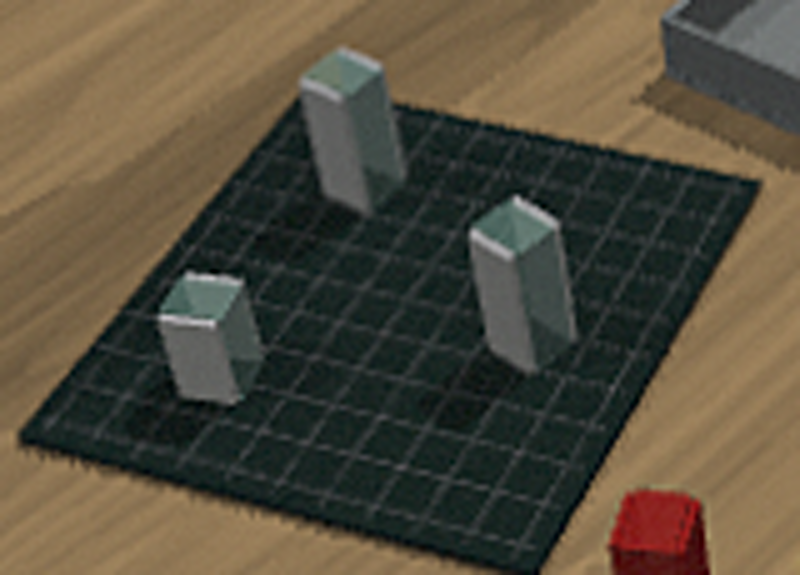

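View pics/tv.png

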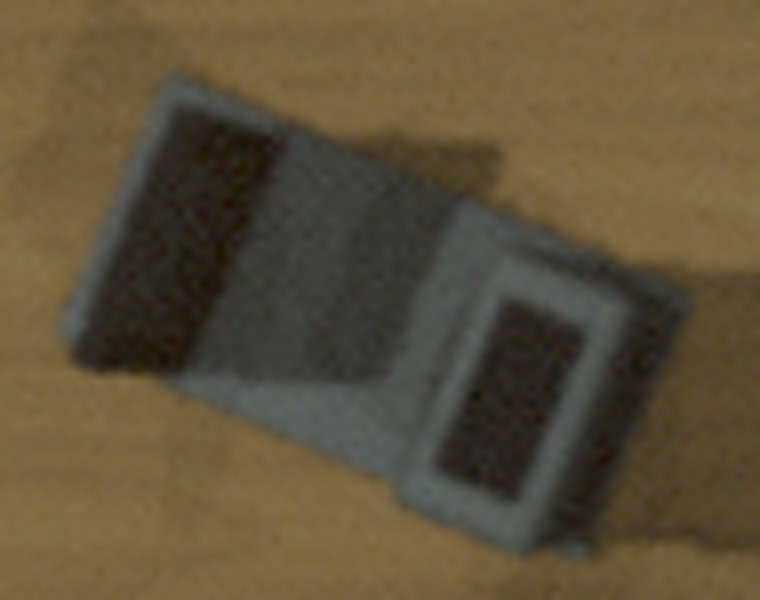

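View pics/sv.png

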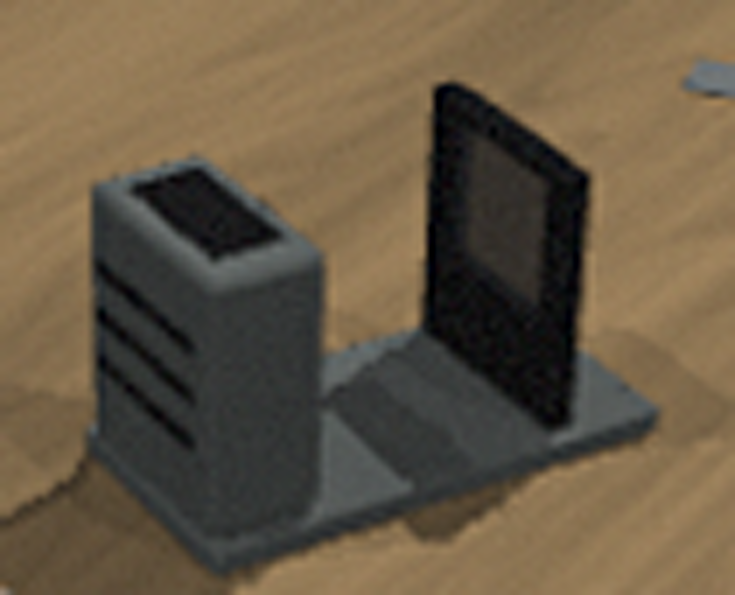

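```bash
python3 - <<'E'
from h import *
np.set_printoptions(precision=4,suppress=True)
t=get("top");s=get("scene")
tv=np.array([[172,75],[690,292],[592,550],[68,335]])/8+[119.5+.06,214.56]
P=onz(t,tv,.012);print("viewer top corners",P[:,:2],[np.linalg.norm(P[i]-P[(i+1)%4]) for i in range(4)])
sv=np.array([[215,560],[655,405],[92,430]])/7+[254.6,114.6]
Q=onz(s,sv,.012);print("scene corners(lampfront, filterfront, lampback)",Q[:,:2],[np.linalg.norm(Q[i]-Q[(i+1)%3]) for i in range(3)])
# block tops in top image: quads incl white edges
for n,q,z in [("far",[(305,182),(362,180),(366,240),(308,243)],.07),("near",[(255,467),(320,464),(328,526),(265,530)],.07),("short",[(490,392),(547,363),(567,408),(520,438)],.05)]:
    X=onz(t,np.array(q)/6+[299.6,199.6],z);c=X.mean(0);print(n,c,[round(np.linalg.norm(X[i]-X[(i+1)%4]),4) for i in range(4)],"edge ang (img horiz)",np.degrees(np.arctan2(*(X[1]-X[0]+X[2]-X[3])[[1,0]])))
# scene top corners, from 5x crop
for n,q,z in [("near",[(300,83),(342,47),(384,66),(342,100)],.07),("far",[(470,232),(516,196),(558,222),(514,258)],.07),("short",[(160,318),(188,273),(242,280),(215,322)],.05)]:
    X=onz(s,np.array(q)/5+[74.6,224.6],z);print(n,"scene",X.mean(0),[round(np.linalg.norm(X[i]-X[(i+1)%4]),4) for i in range(4)],"ang normal clear",np.degrees(np.arctan2(*(X[3]-X[0]+X[2]-X[1])[[1,0]])))
# tray
m=np.array([[236,212],[291,212],[296,268],[239,270]]);X=onz(t,m,.035);print("tray",X.mean(0),X[:,:2])
bd=onz(t,np.array([(40,205),(482,42),(650,483),(208,655)])/6+[299.6,199.6],.006);print("board",bd[:,:2],bd.mean(0))
E
```

```text
viewer top corners [[0.5902 0.3468]
 [0.5159 0.1657]
 [0.4284 0.1985]
 [0.5006 0.3814]] [np.float64(0.19576178200689512), np.float64(0.0934288031361312), np.float64(0.19666834900440458), np.float64(0.09610988979182586)]
scene corners(lampfront, filterfront, lampback) [[0.5172 0.1619]
 [0.5885 0.3493]
 [0.4277 0.2032]] [np.float64(0.20046130153602737), np.float64(0.21724904356242372), np.float64(0.098595642853331)]
far [ 0.5558 -0.2334  0.07  ] [np.float64(0.025), np.float64(0.0262), np.float64(0.0254), np.float64(0.0266)] edge ang (img horiz) -87.81148693983441
near [ 0.4324 -0.2127  0.07  ] [np.float64(0.0282), np.float64(0.0269), np.float64(0.0274), np.float64(0.0274)] edge ang (img horiz) -87.34064759758779
short [ 0.473 -0.322  0.05 ] [np.float64(0.0286), np.float64(0.0216), np.float64(0.0249), np.float64(0.0241)] edge ang (img horiz) -61.48109852383436
near scene [ 0.4326 -0.2127  0.07  ] [np.float64(0.0263), np.float64(0.0237), np.float64(0.0251), np.float64(0.0224)] ang normal clear 7.441116474183524
far scene [ 0.5564 -0.2324  0.07  ] [np.float64(0.0247), np.float64(0.0235), np.float64(0.0239), np.float64(0.0237)] ang normal clear 0.1852853945112736
short scene [ 0.4729 -0.3199  0.05  ] [np.float64(0.0245), np.float64(0.0223), np.float64(0.0229), np.float64(0.0216)] ang normal clear 30.087096531512714
tray [0.5438 0.0026 0.035 ] [[ 0.6203  0.0819]
 [ 0.6198 -0.0661]
 [ 0.47   -0.0786]
 [ 0.4649  0.0731]]
board [[ 0.5629 -0.1083]
 [ 0.637  -0.3127]
 [ 0.4346 -0.3859]
 [ 0.3592 -0.1827]] [ 0.4984 -0.2474  0.006 ]
```

Candidates for the short block, in scene pixels: (117,292), about 85 px tall in the 5x crop against about 130 for the other two; (145,251) and (179,282), both tall and good; red (207,341) and purple (244,352), look-alikes. I choose (117,292), which is top pixel (387,267). Both views agree on its position within 2 mm: (0.473, -0.321), with yaw about 29°.

```bash
cat >> h.py <<'E'
def plan(x,y,z,yaw=None):
    """yaw: world angle (deg) wanted for tool x (mod 180)"""
    o=sensors.get_obs();M=R.from_quat(o["tcp_rot"]).as_matrix();p=o["eef_pos"]
    d=M.T@(np.array([x,y,z])-p)*1000
    cur=np.degrees(np.arctan2(M[1,0],M[0,0])); sp=0 if yaw is None else -((yaw-cur+90)%180-90)
    print("t %.2f pos %s yaw %.2f tilt %.2f gap %.4f F %s j7 %.2f"%(o["t"],p.round(4),cur,np.degrees(np.arccos(-M[2,2])),o["finger_gap"],o["wrist_force"].round(1),o["joints"][6]))
    print("shift",d.round(1),"spin",round(sp,2))
E
python3 -c "
from h import *
plan(.473,-.321,.22,29)"
```

```text
t 0.35 pos [ 0.1467 -0.6331  0.2391] yaw 13.05 tilt 0.02 gap 0.0855 F [-0.8 -0.1  0.8] j7 -0.06
shift [ 388.4 -230.4   19.1] spin -15.95
```

```bash
python3 -m inch '[[[25,-15,1,-2,100],[60,-36,4,-4,100],[105,-62,6,-6,100],[150,-89,8,-8,100],[195,-116,10,-10,100],[240,-142,12,-12,100],[285,-169,14,-14,100],[320,-190,16,-16,90]]]' 40; python3 -c "
from h import *
plan(.473,-.321,.22,29)"
```

```text
t: 1.15
eef_pos: [0.415, -0.376, 0.2235]
tcp_rot: [0.968, 0.251, 0.0, 0.0]
wrist_force: [1.0, -0.4, -0.4]
finger_gap: 0.0771
t 1.15 pos [ 0.415  -0.376   0.2235] yaw 29.12 tilt 0.03 gap 0.0771 F [ 1.  -0.4 -0.4] j7 -0.46
shift [ 77.4 -19.9   3.5] spin 0.12
```

```bash
python3 -m inch '[[[15,-4,0,0,85],[35,-9,1,0,80],[55,-14,2,0,80],[70,-18,3,0,80],[77,-20,3,0,80],[77,-20,3,0,80],[77,-20,3,0,80],[77,-20,3,0,80]]]' 40; python3 -c "
from h import *
plan(.473,-.321,.22,29)
c=get('wrist');np.save('c1.npy',c,allow_pickle=True);crop(c,0,0,560,420,1.4,'w1')
for n,X in [('short',(.473,-.321,.05)),('near',(.4325,-.2127,.07)),('far',(.556,-.233,.07))]: print(n,proj(c,X))"
```

```text
t: 1.95
eef_pos: [0.4718, -0.3222, 0.2206]
tcp_rot: [0.968, 0.25, -0.0, 0.0]
wrist_force: [-0.6, -0.7, 0.4]
finger_gap: 0.0682
t 1.95 pos [ 0.4718 -0.3222  0.2206] yaw 29.01 tilt 0.05 gap 0.0682 F [-0.6 -0.7  0.4] j7 -0.61
shift [ 1.7 -0.4  0.6] spin 0.01
short [[279.20841017 190.30030432]]
near [[137.01908971 176.05598948]]
far [[228.36432312  42.53228244]]
```

View pics/w1.png

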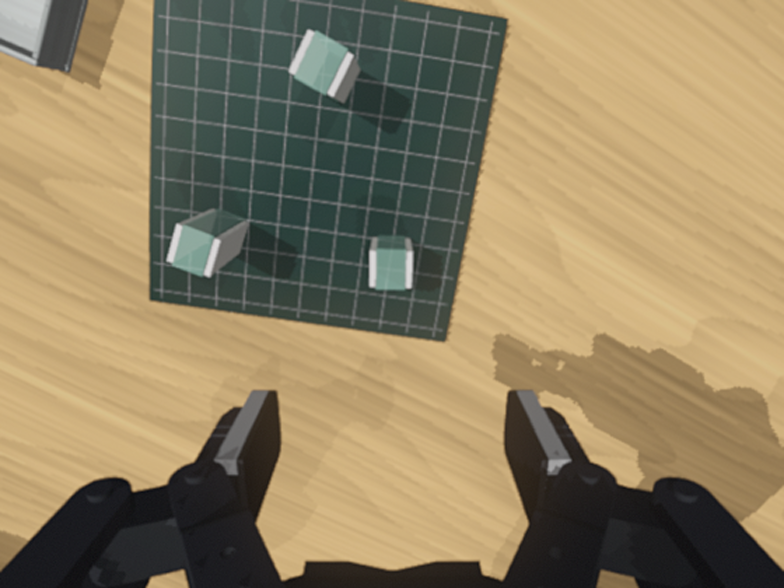

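```bash
python3 -c "
from h import *
c=np.load('c1.npy',allow_pickle=True).item()
crop(c,100,130,310,220,3.8,'w1a'); crop(c,190,10,280,80,8,'w1b')"
```

```text
(no output)
```

View pics/w1a.png

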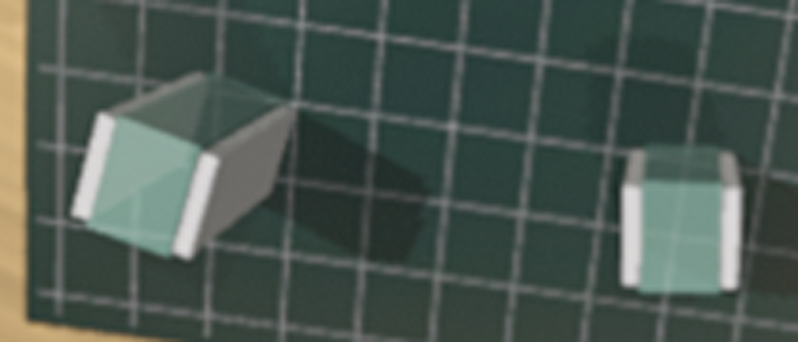

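View pics/w1b.png

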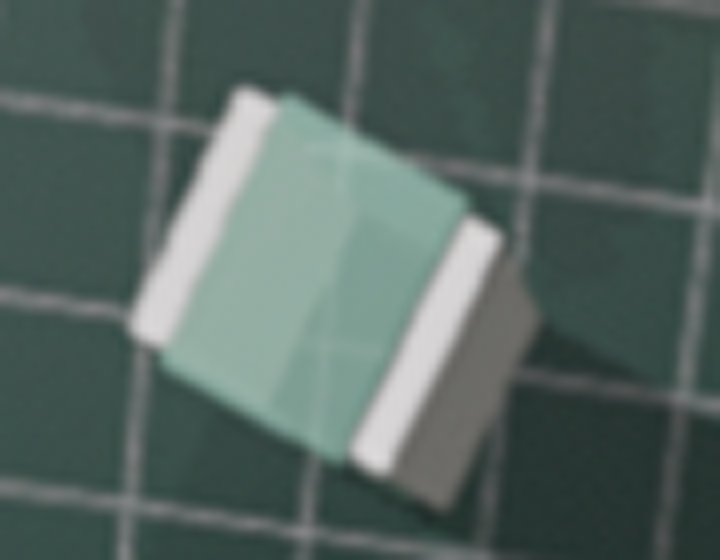

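```bash
python3 -c "
from h import *
np.set_printoptions(precision=4,suppress=True)
c=np.load('c1.npy',allow_pickle=True).item()
for n,q,s,o,z in [('near',[(103,113),(75,213),(215,155),(187,257)],3.8,(100,130),.07),('short',[(624,180),(624,287),(741,184),(739,288)],3.8,(100,130),.05),('far',[(238,88),(130,328),(502,238),(387,473)],8,(190,10),.07)]:
    X=onz(c,np.array(q)/s+o-.4,z)
    d=X[0]-X[1]+X[2]-X[3]
    w=X[2]-X[0]+X[3]-X[1]
    print(n,X.mean(0),np.linalg.norm(d)/2,np.linalg.norm(w)/2,'clear normal yaw',np.degrees(np.arctan2(d[1],d[0])),np.degrees(np.arctan2(w[1],w[0]))+90)
"
```

```text
near [ 0.431  -0.2139  0.07  ] 0.023473005541996446 0.02488785457414263 clear normal yaw 7.407404251853006 6.784254138929484
short [ 0.472  -0.3214  0.05  ] 0.024783023906830574 0.026418489701060595 clear normal yaw 28.47361852394288 27.77389725166774
far [ 0.5547 -0.2341  0.07  ] 0.02272055571154142 0.0263494228192296 clear normal yaw 0.5799148028099927 0.44784016403281157
```

```bash
python3 -m inch '[[[0,0,20,0,80],[1,0,60,1,80],[1,1,105,1,80],[1,1,145,1,80],[1,1,175,1,80],[1,1,190,1,80],[1,1,195,1,80],[1,1,195,1,70]]]' 40; python3 -c "
from h import *
plan(.472,-.3212,.025,28)"
```

```text
t: 2.8
eef_pos: [0.4734, -0.323, 0.0259]
tcp_rot: [0.97, 0.242, 0.0, 0.0]
wrist_force: [0.3, -0.1, 0.2]
finger_gap: 0.06
t 2.80 pos [ 0.4734 -0.323   0.0259] yaw 27.99 tilt 0.06 gap 0.0600 F [ 0.3 -0.1  0.2] j7 -0.70
shift [-0.4 -2.3  0.9] spin -0.01
```

```bash
python3 -m inch '[[[0,-2,0,0,50],[0,-2,0,0,30],[0,-2,0,0,10],[0,-2,0,0,5],[0,-2,0,0,5],[0,-2,0,0,5],[0,-2,0,0,5],[0,-2,0,0,5]]]' 40; python3 -c "
from h import *
plan(.472,-.3212,.2,28)"
```

```text
t: 3.6
eef_pos: [0.4733, -0.3217, 0.0275]
tcp_rot: [0.97, 0.242, 0.001, 0.001]
wrist_force: [-0.9, 1.7, 6.7]
finger_gap: 0.0256
t 3.60 pos [ 0.4733 -0.3217  0.0275] yaw 28.00 tilt 0.19 gap 0.0256 F [-0.9  1.7  6.7] j7 -0.70
shift [  -0.8   -0.5 -172.5] spin -0.0
```

```bash
python3 -m inch '[[[0,0,-10,0,5],[0,0,-40,0,5],[0,0,-80,0,5],[0,0,-115,0,5],[0,0,-135,0,5],[0,0,-140,0,5],[0,0,-140,0,5],[0,0,-140,0,5]]]' 40; python3 -c "
from h import *
plan(.543,.003,.165,5)
c=get('top');crop(c,220,190,420,315,4,'t2')
c=get('wrist');crop(c,0,0,560,420,1.4,'w2')"
```

```text
t: 4.4
eef_pos: [0.4722, -0.321, 0.1664]
tcp_rot: [0.97, 0.242, 0.0, 0.001]
wrist_force: [0.5, 0.3, -1.3]
finger_gap: 0.0256
t 4.40 pos [ 0.4722 -0.321   0.1664] yaw 27.99 tilt 0.08 gap 0.0256 F [ 0.5  0.3 -1.3] j7 -0.65
shift [ 214.6 -252.9    1. ] spin 22.99
```

View pics/w2.png

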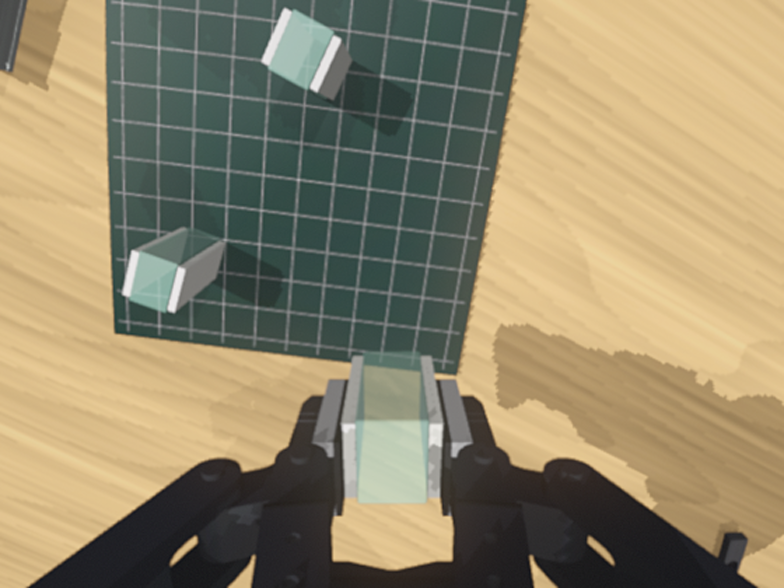

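The short block is held squarely between the pads and both good blocks still stand. Carrying it to the tray.

```bash
python3 -m inch '[[[12,-14,0,1,5],[35,-41,0,4,5],[65,-77,0,8,5],[97,-114,0,11,5],[129,-152,0,15,5],[160,-189,0,18,5],[190,-224,0,22,5],[205,-242,0,23,5]]]' 40;  python3 -m inch '[[[8,-7,0,0,5],[13,-10,0,0,5],[13,-10,0,0,5],[13,-10,0,0,5],[13,-10,0,0,5],[13,-10,0,0,5],[13,-10,0,0,5],[13,-10,0,0,5]]]' 40; python3 -c "
from h import *
plan(.543,.003,.03,5)
c=get('wrist');crop(c,0,0,560,420,1.4,'w3')"
```

```text
t: 5.3
eef_pos: [0.5395, -0.0058, 0.1647]
tcp_rot: [0.999, 0.046, -0.001, -0.001]
wrist_force: [1.2, 0.8, 0.3]
finger_gap: 0.0252
t: 6.1
eef_pos: [0.5514, 0.005, 0.1648]
tcp_rot: [0.999, 0.045, -0.001, -0.001]
wrist_force: [-0.3, 0.0, 0.3]
finger_gap: 0.0252
t 6.10 pos [0.5514 0.005  0.1648] yaw 5.19 tilt 0.11 gap 0.0252 F [-0.3  0.   0.3] j7 -1.66
shift [ -8.4   1.4 134.8] spin 0.19
```

View pics/w3.png

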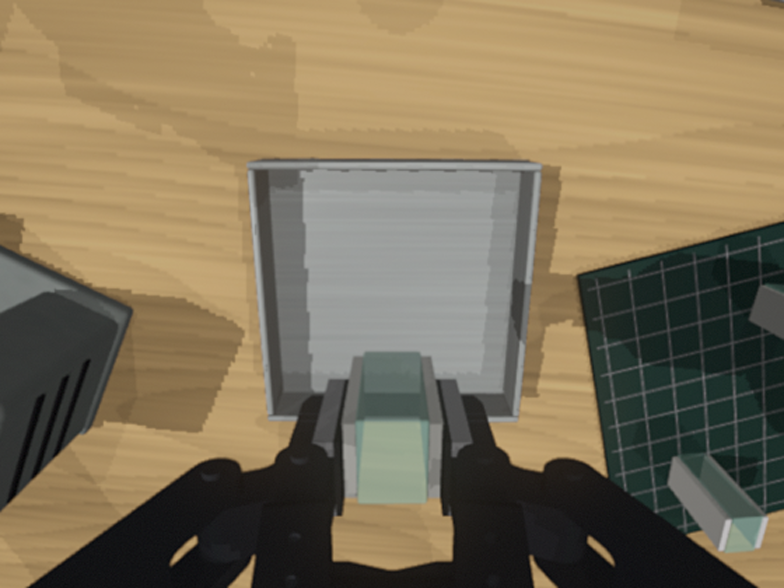

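```bash
python3 -m inch '[[[-2,0,10,0,5],[-5,1,40,0,5],[-8,1,80,0,5],[-8,1,110,0,5],[-8,1,125,0,5],[-8,1,131,0,5],[-8,1,133,0,5],[-8,1,133,0,5]]]' 40; python3 -c "
from h import *
plan(.543,.003,.03,5)
c=get('scene');crop(c,190,180,320,270,6,'s3')"
```

```text
t: 6.95
eef_pos: [0.5443, 0.0037, 0.0327]
tcp_rot: [0.999, 0.045, 0.0, -0.001]
wrist_force: [-0.8, -0.1, -0.2]
finger_gap: 0.0252
t 6.95 pos [0.5443 0.0037 0.0327] yaw 5.20 tilt 0.08 gap 0.0252 F [-0.8 -0.1 -0.2] j7 -1.72
shift [-1.3  0.6  2.7] spin 0.2
```

View pics/s3.png

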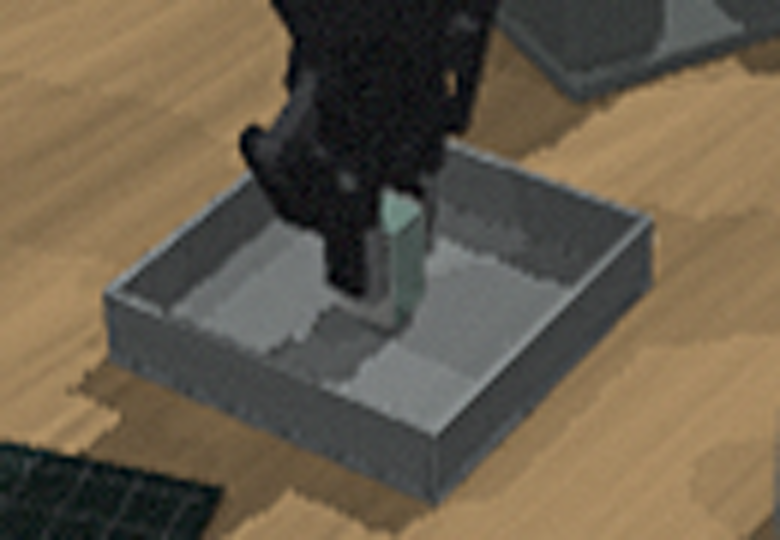

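The block is over the tray floor, near its centre. Lowering a bit more, then opening partway and retreating.

```bash
python3 -m inch '[[[0,0,2,0,5],[0,0,2,0,15],[0,0,2,0,35],[0,0,2,0,50],[0,0,2,0,60],[0,0,2,0,60],[0,0,2,0,60],[0,0,2,0,60]]]' 40; python3 -m inch '[[[0,0,-10,0,60],[0,0,-40,0,60],[0,0,-80,0,60],[0,0,-120,0,60],[0,0,-160,0,60],[0,0,-190,0,60],[0,0,-205,0,60],[0,0,-205,0,60]]]'; python3 -c "
from h import *
plan(.5547,-.2340,.22,.5)
c=get('scene');crop(c,190,180,320,270,6,'s4')
c=get('wrist');crop(c,0,0,560,420,1.4,'w4')"
```

```text
t: 7.8
eef_pos: [0.5445, 0.0037, 0.031]
tcp_rot: [0.999, 0.045, 0.0, -0.001]
wrist_force: [0.5, -1.2, -0.5]
finger_gap: 0.0515
t: 8.6
eef_pos: [0.5457, 0.0035, 0.2393]
tcp_rot: [0.999, 0.045, 0.003, -0.0]
wrist_force: [-0.3, -0.3, -0.6]
finger_gap: 0.0512
t 8.60 pos [0.5457 0.0035 0.2393] yaw 5.20 tilt 0.40 gap 0.0512 F [-0.3 -0.3 -0.6] j7 -1.63
shift [-12.7 237.4  19. ] spin 4.7
```

View pics/w4.png

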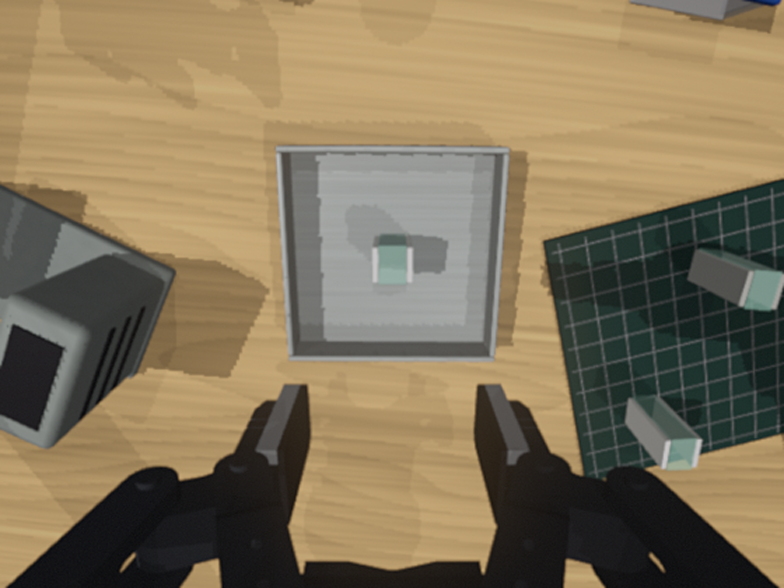

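The short block stands free in the tray at w4 (392,262). While the gripper is empty, I go over the viewer to measure the gap up close.

```bash
python3 -c "
from h import *
plan(.509,.274,.29,68.4)"
```

```text
t 8.70 pos [0.5439 0.0033 0.2359] yaw 5.20 tilt 0.08 gap 0.0512 F [-1.   0.1 -0.5] j7 -1.63
shift [ -10.2 -272.8  -53.8] spin -63.2
```

```bash
python3 -m inch '[[[0,-15,-10,-6,60],[-1,-45,-25,-14,60],[-3,-80,-40,-22,60],[-4,-120,-50,-30,60],[-6,-160,-54,-38,60],[-8,-200,-54,-46,60],[-9,-235,-54,-54,60],[-10,-265,-54,-61,60]]]'; python3 -m inch '[[[0,0,0,-2,60],[0,0,0,-2,60],[0,0,0,-2,60],[0,0,0,-2,60],[0,0,0,-2,60],[0,0,0,-2,60],[0,0,0,-2,60],[0,0,0,-2,60]]]';python3 -c "
from h import *
plan(.509,.274,.29,68.4)
c=get('wrist');np.save('c5.npy',c,allow_pickle=True);crop(c,0,0,560,420,1.4,'w5')"
```

```text
t: 9.5
eef_pos: [0.5084, 0.268, 0.2885]
tcp_rot: [0.836, 0.549, -0.001, -0.001]
wrist_force: [0.4, -0.2, 0.2]
finger_gap: 0.0514
t: 10.3
eef_pos: [0.5086, 0.2679, 0.2887]
tcp_rot: [0.826, 0.563, -0.001, -0.001]
wrist_force: [-0.2, -0.9, 0.9]
finger_gap: 0.0514
t 10.30 pos [0.5086 0.2679 0.2887] yaw 68.58 tilt 0.11 gap 0.0514 F [-0.2 -0.9  0.9] j7 -1.09
shift [ 5.8 -1.8 -1.3] spin 0.18
```

View pics/w5.png

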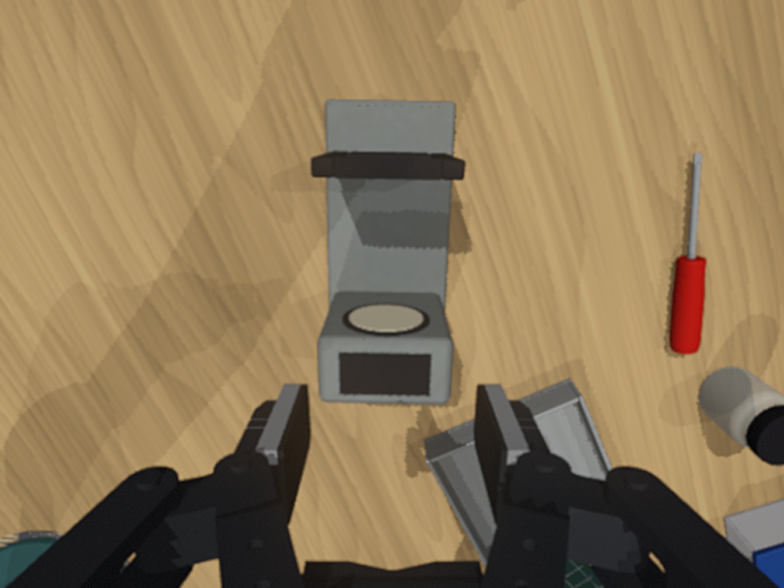

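```bash
python3 -c "
from h import *
c=np.load('c5.npy',allow_pickle=True).item()
crop(c,210,60,345,180,5,'w5a');crop(c,210,180,345,300,5,'w5b')"
```

```text
(no output)
```

View pics/w5a.png

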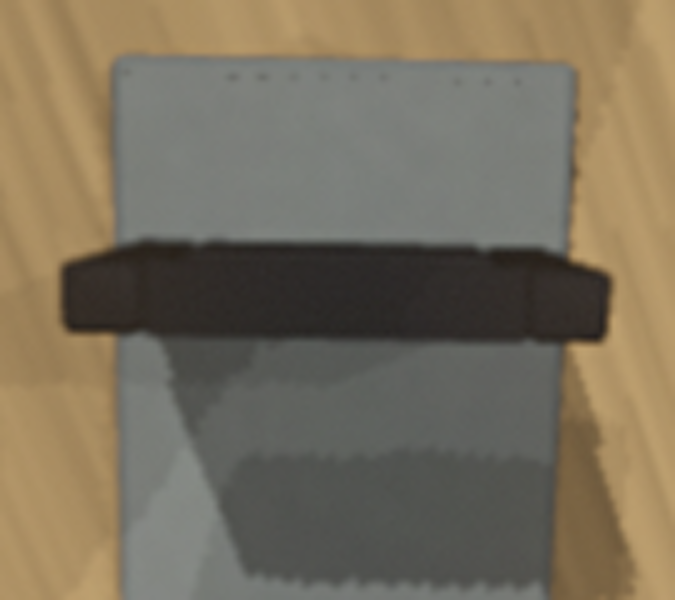

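View pics/w5b.png

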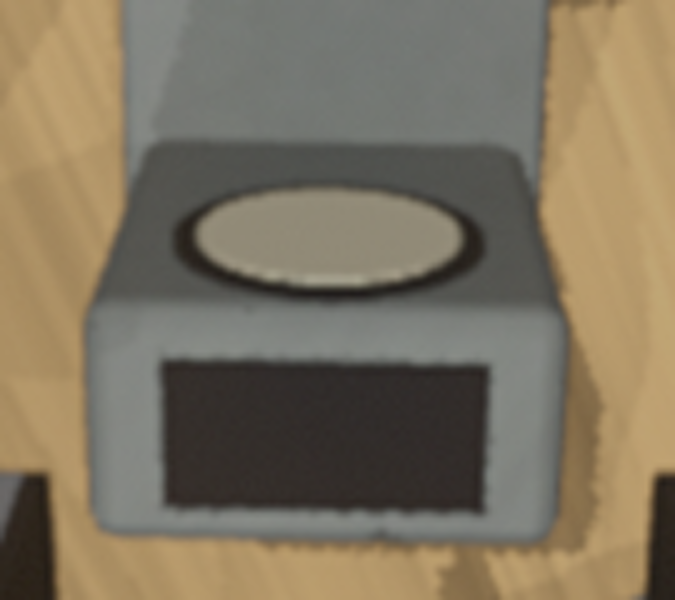

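```bash
python3 -c "
from h import *
np.set_printoptions(precision=4,suppress=True)
c=np.load('c5.npy',allow_pickle=True).item()
A=lambda q:np.array(q,float)/5+[209.6,59.6]
B=lambda q:np.array(q,float)/5+[209.6,179.6]
e=onz(c,A([(113,57),(577,64)]),.012);print('plate far',e[:,:2],np.linalg.norm(e[1]-e[0]))
sides=onz(c,np.r_[A([(114,80),(122,595),(575,80),(551,595)])],.012)
for i in(0,2):
    d=sides[i]-sides[i+1];print('side yaw',np.degrees(np.arctan2(d[1],d[0])))
l=onz(c,B([(150,143),(520,147)]),.012);print('lamp foot',l[:,:2])
w=onz(c,B([(330,237),(177,240),(484,240)]),.085);print('window',w)
d=l[0]-l[1];yaw=np.arctan2(d[1],d[0])-np.pi/2;print('lampface yaw',np.degrees(yaw))
d=e[0]-e[1];print('plate edge yaw',np.degrees(np.arctan2(d[1],d[0]))-90)
for z in(.12,.132):
    f=onz(c,A([(64,330),(605,341)]),z);g=onz(c,B([(88,310),(567,318)]),z);print(z,'filter',f[:,:2],np.linalg.norm(f[1]-f[0]),'lampfront',g[:,:2],np.linalg.norm(g[0]-g[1]))
    u=np.array([np.cos(np.radians(68.5)),np.sin(np.radians(68.5))]);v=np.array([-u[1],u[0]])
    for n,X in [('plate',e),('lampfoot',l),('win',w),('filt',f),('lamptop',g)]: print(n,'along',X[:,:2]@u,'across',X[:,:2]@v)
"
```

```text
plate far [[0.4988 0.3849]
 [0.59   0.3476]] 0.09850420490228103
side yaw 67.39715435195573
side yaw 67.8213268790311
lamp foot [[0.4459 0.2418]
 [0.5271 0.209 ]]
window [[0.4876 0.2289 0.085 ]
 [0.4591 0.2393 0.085 ]
 [0.5158 0.2172 0.085 ]]
lampface yaw 67.9944935938791
plate edge yaw 67.78236248206153
0.12 filter [[0.4847 0.3384]
 [0.5663 0.3045]] 0.08829572098900655 lampfront [[0.447  0.2435]
 [0.5269 0.2107]] 0.08641065195747208
plate along [0.5409 0.5396] across [-0.323  -0.4215]
lampfoot along [0.3884 0.3876] across [-0.3262 -0.4139]
win along [0.3917 0.391  0.3911] across [-0.3698 -0.3395 -0.4003]
filt along [0.4925 0.4909] across [-0.327  -0.4153]
lamptop along [0.3904 0.3891] across [-0.3266 -0.413 ]
0.132 filter [[0.4868 0.3385]
 [0.5652 0.306 ]] 0.08480874208452191 lampfront [[0.4505 0.2475]
 [0.5273 0.2159]] 0.08299811829079555
plate along [0.5409 0.5396] across [-0.323  -0.4215]
lampfoot along [0.3884 0.3876] across [-0.3262 -0.4139]
win along [0.3917 0.391  0.3911] across [-0.3698 -0.3395 -0.4003]
filt along [0.4934 0.4919] across [-0.3289 -0.4137]
lamptop along [0.3954 0.3941] across [-0.3285 -0.4115]
```

Viewer measured: lamp face, window, filter and plate all give gap centre about (0.507, 0.274) and yaw about 68°, with total height 120 mm. The check sizes agree at 98/88 mm against 100/90. Now the "far" good block.

```bash
python3 -c "
from h import *
plan(.555,-.2338,.25,.5)"
```

```text
t 10.35 pos [0.5085 0.268  0.2886] yaw 68.59 tilt 0.12 gap 0.0513 F [ 0.  -0.2  0.4] j7 -1.09
shift [-450.2  226.5   38.2] spin 68.09
```

```bash
python3 -m inch '[[[-14,7,0,3,70],[-45,22,2,8,80],[-83,41,5,16,80],[-121,60,8,24,80],[-159,79,10,32,80],[-197,98,12,40,80],[-235,117,14,46,80],[-255,128,14,50,80]]]'; python3 -c "
from h import *
plan(.555,-.2338,.25,.5)"
```

```text
t: 11.15
eef_pos: [0.534, -0.0216, 0.2743]
tcp_rot: [0.988, 0.156, -0.001, 0.0]
wrist_force: [-0.4, 0.7, -1.2]
finger_gap: 0.0683
t 11.15 pos [ 0.534  -0.0216  0.2743] yaw 17.94 tilt 0.15 gap 0.0683 F [-0.4  0.7 -1.2] j7 -1.36
shift [-45.3 208.3  24.5] spin 17.44
```

```bash
python3 -m inch '[[[-4,15,3,3,80],[-11,50,8,7,80],[-20,90,12,11,80],[-29,130,18,15,80],[-37,168,22,17,80],[-43,195,24,17,80],[-45,208,24,17,80],[-45,208,24,17,80]]]'; python3 -m inch '[[[0,0,0,0,80],[0,0,0,0,80],[0,0,0,0,80],[0,0,0,0,80],[0,0,0,0,80],[0,0,0,0,80],[0,0,0,0,80],[0,0,0,0,80]]]';python3 -c "
from h import *
plan(.555,-.2338,.12,.5)
c=get('wrist');np.save('c6.npy',c,allow_pickle=True);p=proj(c,(.555,-.2338,.07))[0];print(p);x,y=map(int,p)
crop(c,0,0,560,420,1.4,'w6'); crop(c,x-50,y-40,x+50,y+40,7,'w6a');print(x-50,y-40)"
```

```text
t: 11.95
eef_pos: [0.5552, -0.2343, 0.2501]
tcp_rot: [1.0, 0.007, -0.001, 0.0]
wrist_force: [0.2, 0.2, 0.4]
finger_gap: 0.0683
t: 12.75
eef_pos: [0.5552, -0.2344, 0.2501]
tcp_rot: [1.0, 0.007, -0.001, 0.0]
wrist_force: [0.1, -0.2, -0.0]
finger_gap: 0.0683
t 12.75 pos [ 0.5552 -0.2344  0.2501] yaw 0.80 tilt 0.16 gap 0.0683 F [ 0.1 -0.2 -0. ] j7 -1.26
shift [  0.2  -0.7 130.1] spin 0.3
[278.39675297 189.30813156]
228 149
```

View pics/w6.png

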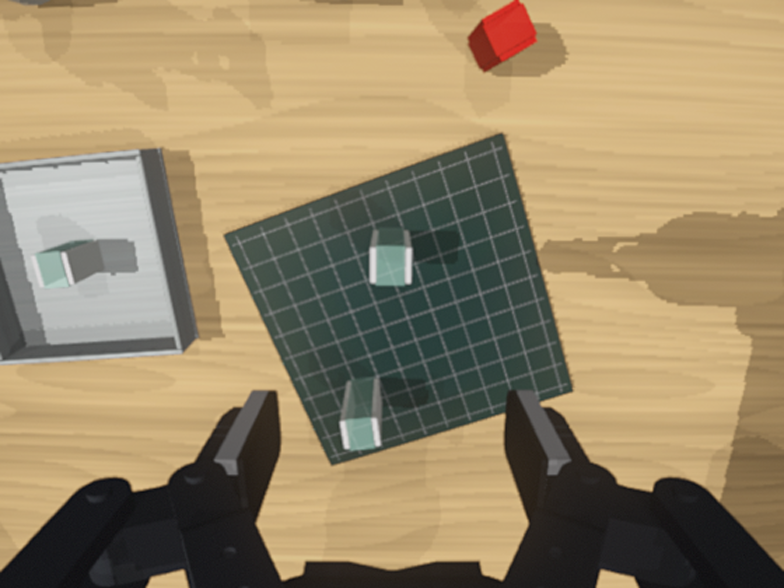

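View pics/w6a.png

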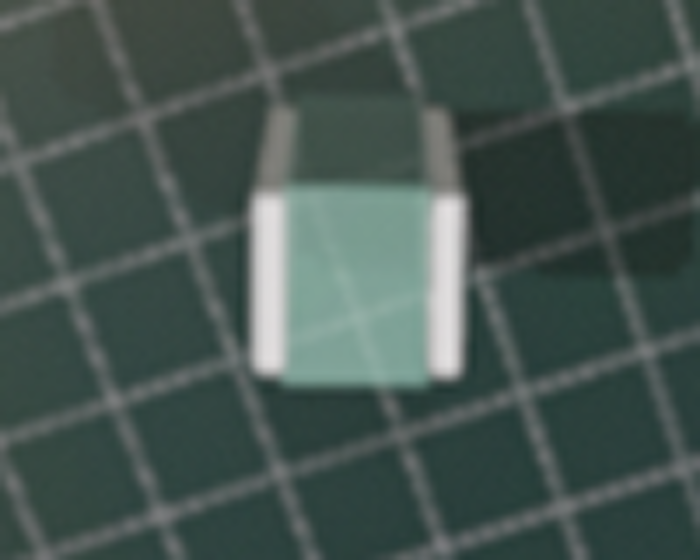

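The chosen block's top is at w6 (391,258), exactly where predicted, with frosted strips left and right facing the jaws. Descending with the TCP to 0.042 m.

```bash
python3 -m inch '[[[0,0,15,0.5,80],[0,0,50,0.5,80],[0,0,95,0.5,80],[0,-1,140,0.5,80],[0,-1,175,0.5,80],[0,-1,195,0.5,80],[0,-1,205,0.5,80],[0,-1,208,0.5,80]]]'; python3 -c "
from h import *
plan(.5555,-.2338,.042,.4)
c=get('wrist');crop(c,0,0,560,420,1.4,'w7')
c=get('scene');crop(c,130,200,250,310,6,'s7')"
```

```text
t: 13.6
eef_pos: [0.5538, -0.2332, 0.0405]
tcp_rot: [1.0, 0.003, -0.002, 0.0]
wrist_force: [-0.5, -0.4, 0.9]
finger_gap: 0.0683
t 13.60 pos [ 0.5538 -0.2332  0.0405] yaw 0.29 tilt 0.28 gap 0.0683 F [-0.5 -0.4  0.9] j7 -1.31
shift [ 1.7  0.6 -1.5] spin -0.11
```

View pics/w7.png

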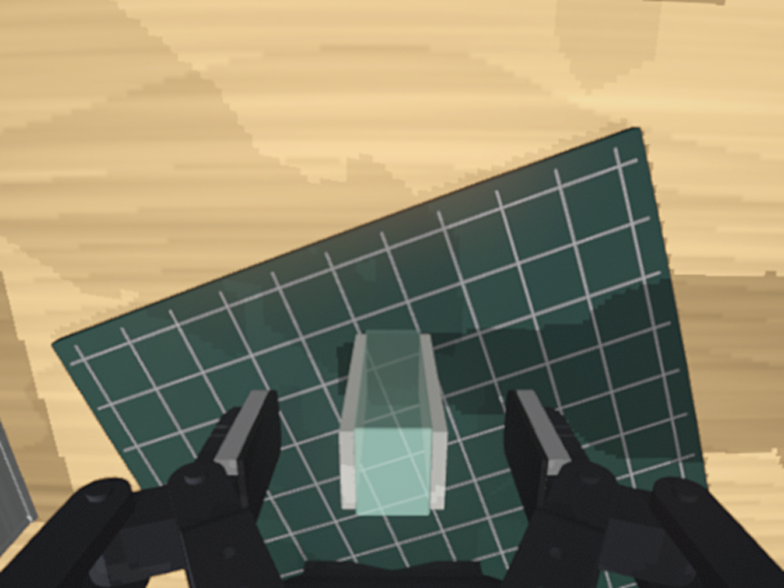

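View pics/s7.png

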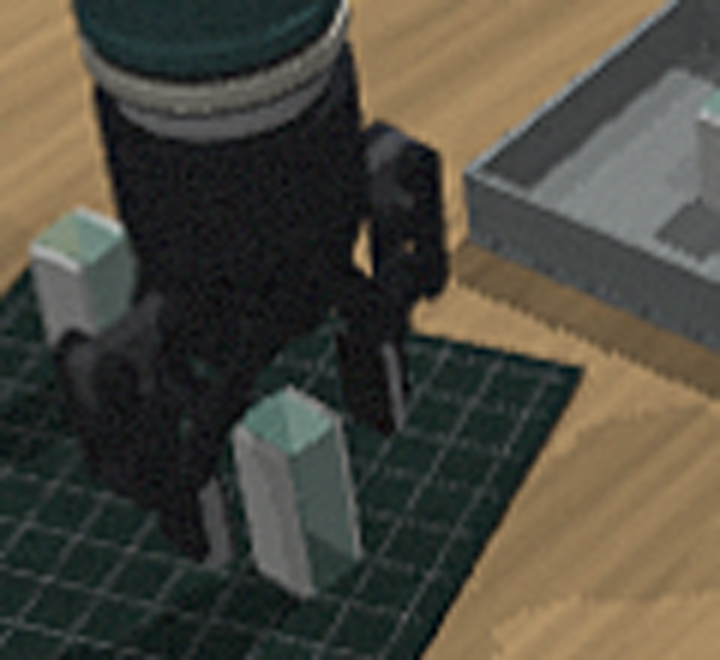

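```bash
python3 -m inch '[[[1.5,0.5,-1.5,0,80],[1.5,0.5,-1.5,0,80],[1.5,0.5,-1.5,0,60],[1.5,0.5,-1.5,0,45],[1.5,0.5,-1.5,0,38],[1.5,0.5,-1.5,0,38],[1.5,0.5,-1.5,0,38],[1.5,0.5,-1.5,0,38]]]' 40; python3 -c "
from h import *
plan(.5555,-.2338,.042,.4)
c=get('wrist');crop(c,180,220,380,420,3,'w8')"
```

```text
t: 14.5
eef_pos: [0.5563, -0.2341, 0.0437]
tcp_rot: [1.0, 0.003, -0.001, 0.001]
wrist_force: [0.6, -0.0, -0.4]
finger_gap: 0.0327
t 14.50 pos [ 0.5563 -0.2341  0.0437] yaw 0.29 tilt 0.15 gap 0.0327 F [ 0.6 -0.  -0.4] j7 -1.31
shift [-0.8 -0.4  1.7] spin -0.11
```

View pics/w8.png

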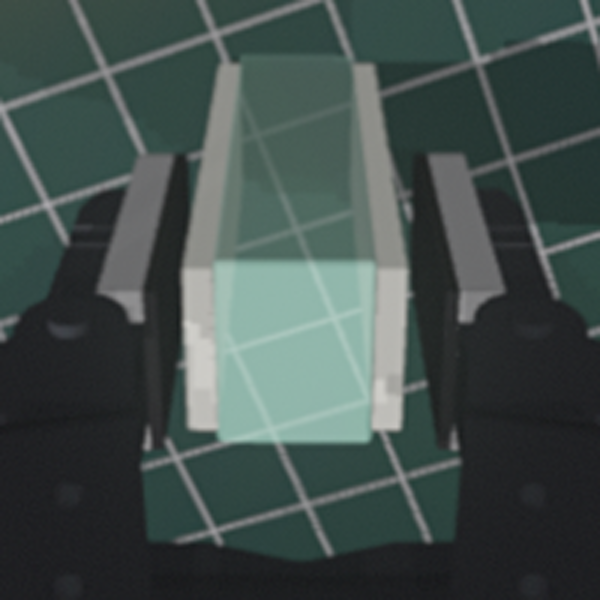

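```bash
python3 -c "
from h import *
c=get('wrist');c2=dict(c);c2['pose']=c['T_tool_cam']
np.set_printoptions(precision=1,suppress=True)
for x in (.009,.011,.013):
  for z in (.008,.006,.004,.002,0,-.03):
    p=proj(c2,[[x,-.01635,z],[x,.01635,z]]); print(x,z,((p-[180,220])*3+1).ravel())
"
```

```text
0.009 0.008 [184.6 143.4 409.9 143.5]
0.009 0.006 [183.2 149.7 411.2 149.8]
0.009 0.004 [181.8 156.1 412.6 156.2]
0.009 0.002 [180.3 162.6 413.9 162.7]
0.009 0 [178.8 169.4 415.4 169.5]
0.009 -0.03 [151.1 294.9 441.7 295. ]
0.011 0.008 [184.1 130.9 410.3 131. ]
0.011 0.006 [182.7 137.1 411.7 137.1]
0.011 0.004 [181.3 143.3 413.  143.4]
0.011 0.002 [179.8 149.8 414.4 149.9]
0.011 0 [178.3 156.4 415.9 156.5]
0.011 -0.03 [150.3 279.7 442.5 279.8]
0.013 0.008 [183.6 118.3 410.8 118.4]
0.013 0.006 [182.2 124.3 412.2 124.4]
0.013 0.004 [180.8 130.5 413.5 130.6]
0.013 0.002 [179.3 136.8 414.9 136.9]
0.013 0 [177.8 143.3 416.4 143.4]
0.013 -0.03 [149.5 264.3 443.3 264.4]
```

```bash
python3 -m inch '[[[-0.5,0,1,0,30],[-0.5,0,1,0,20],[-0.5,0,1,0,10],[-0.5,0,1,0,5],[-0.5,0,1,0,5],[-0.5,0,1,0,5],[-0.5,0,1,0,5],[-0.5,0,1,0,5]]]' 45; python3 -c "
from h import *
plan(.5555,-.2338,.2,.4)
c=get('wrist');crop(c,180,220,380,420,3,'w9')"
```

```text
t: 15.4
eef_pos: [0.5563, -0.2342, 0.0432]
tcp_rot: [1.0, 0.003, -0.001, 0.001]
wrist_force: [0.3, 0.9, 5.1]
finger_gap: 0.0256
t 15.40 pos [ 0.5563 -0.2342  0.0432] yaw 0.29 tilt 0.11 gap 0.0256 F [0.3 0.9 5.1] j7 -1.31
shift [  -1.    -0.2 -156.8] spin -0.11
```

View pics/w9.png

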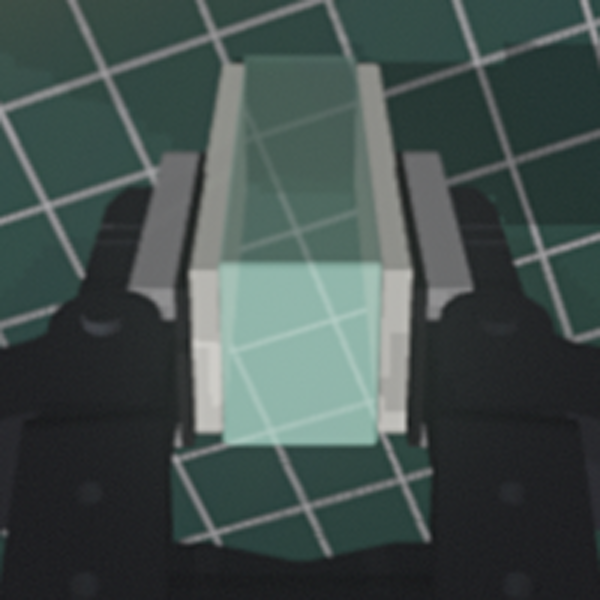

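```bash
python3 -m inch '[[[0,0,-8,0,5],[0,0,-30,0,5],[0,0,-65,0,5],[0,0,-105,0,5],[0,0,-145,0,5],[0,0,-175,0,5],[0,0,-190,0,5],[0,0,-195,0,5]]]' 45; python3 -c "
from h import *
plan(.507,.274,.235,68)
c=get('scene');crop(c,75,150,235,340,3,'s10');c=get('wrist');crop(c,0,0,560,420,1.4,'w10')"
```

```text
t: 16.25
eef_pos: [0.5569, -0.2342, 0.2396]
tcp_rot: [1.0, 0.002, 0.0, 0.001]
wrist_force: [-0.6, -0.5, -0.7]
finger_gap: 0.0254
t 16.25 pos [ 0.5569 -0.2342  0.2396] yaw 0.28 tilt 0.13 gap 0.0254 F [-0.6 -0.5 -0.7] j7 -1.28
shift [ -47.4 -508.4    3.5] spin -67.72
```

View pics/w10.png

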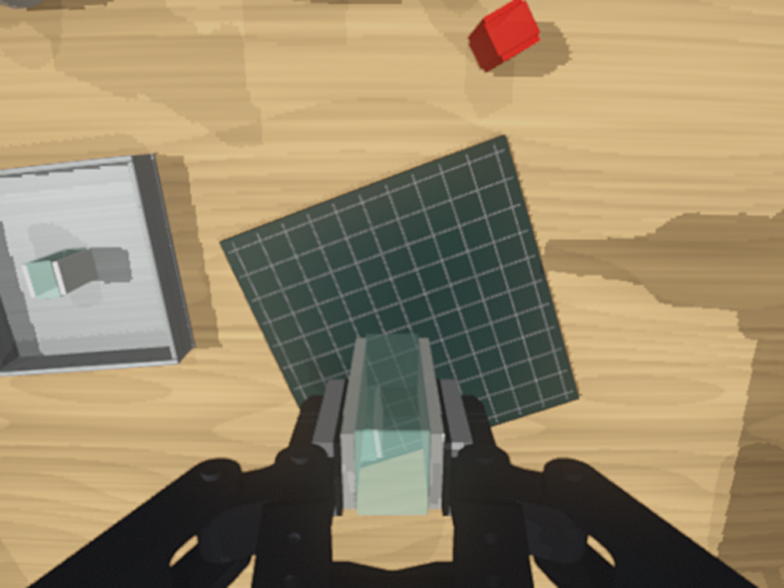

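View pics/s10.png

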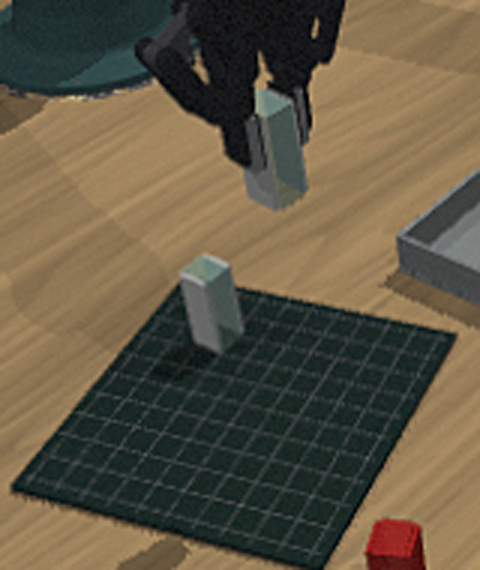

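Block lifted upright; the other block is undisturbed. Carrying it over the viewer.

```bash
python3 -m inch '[[[-1,-10,0,-2,5],[-3,-33,0,-7,5],[-6,-65,0,-13,5],[-9,-102,0,-19,5],[-13,-142,0,-26,5],[-17,-182,0,-32,5],[-20,-220,0,-37,5],[-23,-250,0,-40,5]]]' 45; python3 -c "
from h import *
plan(.507,.274,.235,68)"
```

```text
t: 17.15
eef_pos: [0.5301, 0.0194, 0.2356]
tcp_rot: [0.938, 0.348, -0.003, -0.001]
wrist_force: [0.5, -1.0, -0.1]
finger_gap: 0.0256
t 17.15 pos [0.5301 0.0194 0.2356] yaw 40.70 tilt 0.33 gap 0.0256 F [ 0.5 -1.  -0.1] j7 -1.08
shift [ 148.6 -208.1    0.8] spin -27.3
```

```bash
python3 -m inch '[[[15,-21,0,-3,5],[38,-53,0,-8,5],[65,-91,0,-13,5],[95,-133,0,-19,5],[120,-168,0,-24,5],[138,-193,0,-27,5],[148,-207,0,-27.3,5],[148.5,-208,0,-27.3,5]]]' 45; python3 -m inch '[[[0,0,0,0,5],[0,0,0,0,5],[0,0,0,0,5],[0,0,0,0,5],[0,0,0,0,5],[0,0,0,0,5],[0,0,0,0,5],[0,0,0,0,5]]]'; python3 -c "
from h import *
plan(.507,.274,.235,68)
c=get('wrist');np.save('c11.npy',c,allow_pickle=True);crop(c,0,0,560,420,1.4,'w11')
c=get('scene');crop(c,220,60,380,200,5,'s11')"
```

```text
t: 17.95
eef_pos: [0.5053, 0.2761, 0.2345]
tcp_rot: [0.828, 0.561, -0.003, -0.002]
wrist_force: [0.0, 0.1, -1.9]
finger_gap: 0.0255
t: 18.75
eef_pos: [0.5053, 0.2761, 0.2345]
tcp_rot: [0.828, 0.561, -0.003, -0.002]
wrist_force: [-1.1, -0.4, 0.0]
finger_gap: 0.0256
t 18.75 pos [0.5053 0.2761 0.2345] yaw 68.22 tilt 0.48 gap 0.0256 F [-1.1 -0.4  0. ] j7 -1.14
shift [-1.4  2.3 -0.5] spin 0.22
```

View pics/w11.png

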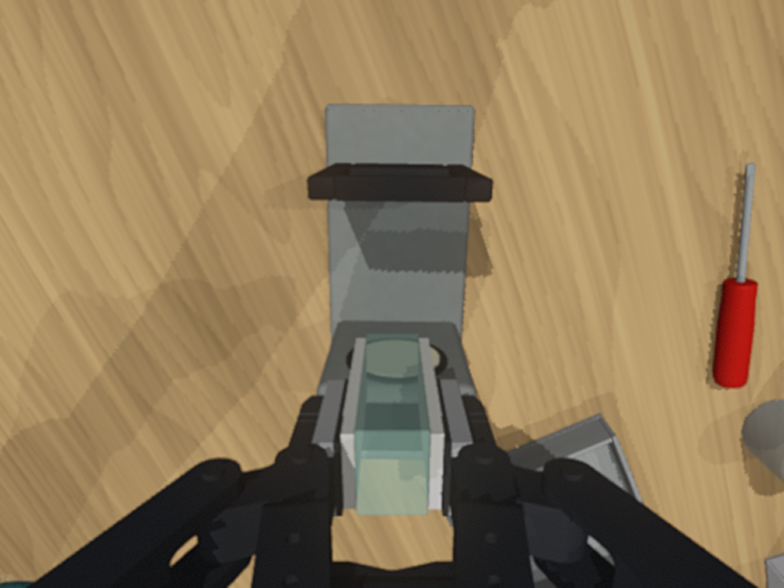

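View pics/s11.png

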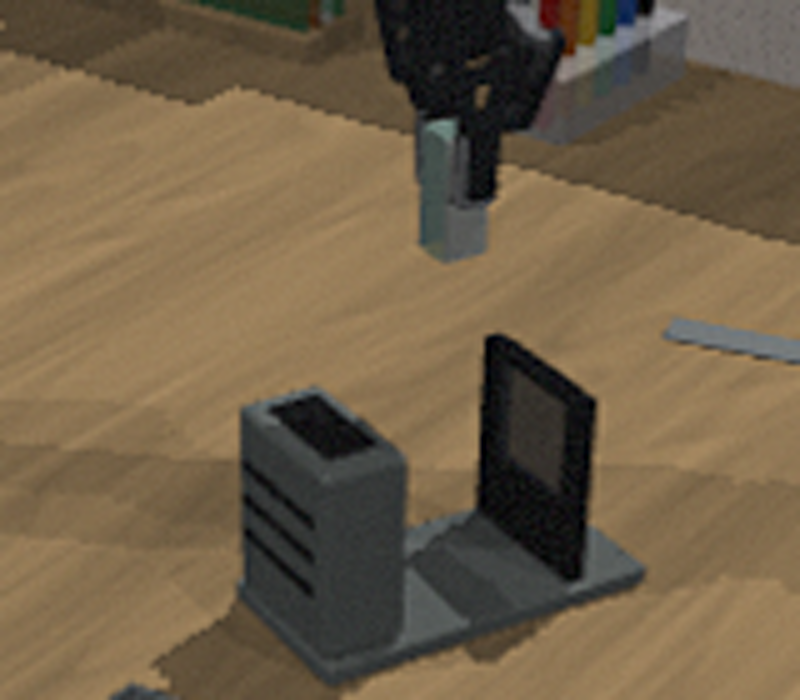

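```bash
python3 -c "
from h import *
c=np.load('c11.npy',allow_pickle=True).item()
crop(c,210,60,365,180,5,'w11a');crop(c,210,220,365,370,5,'w11b')"
```

```text
(no output)
```

View pics/w11a.png

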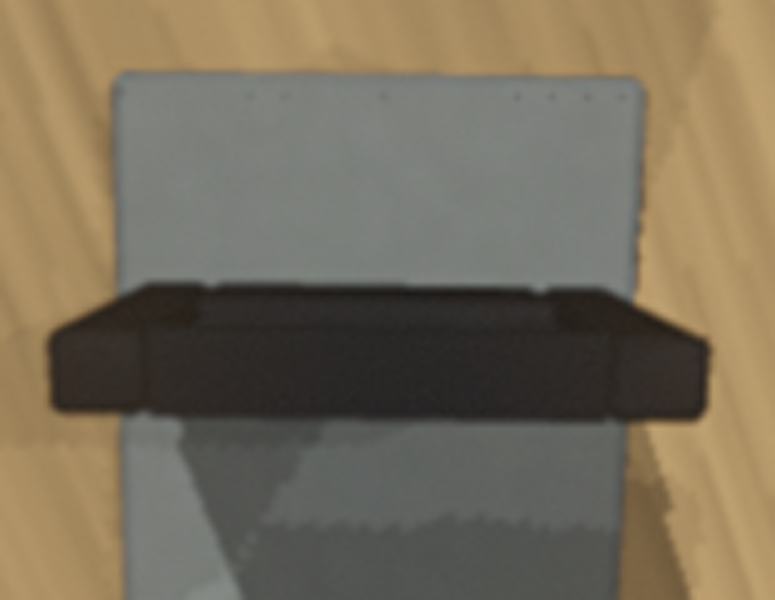

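View pics/w11b.png

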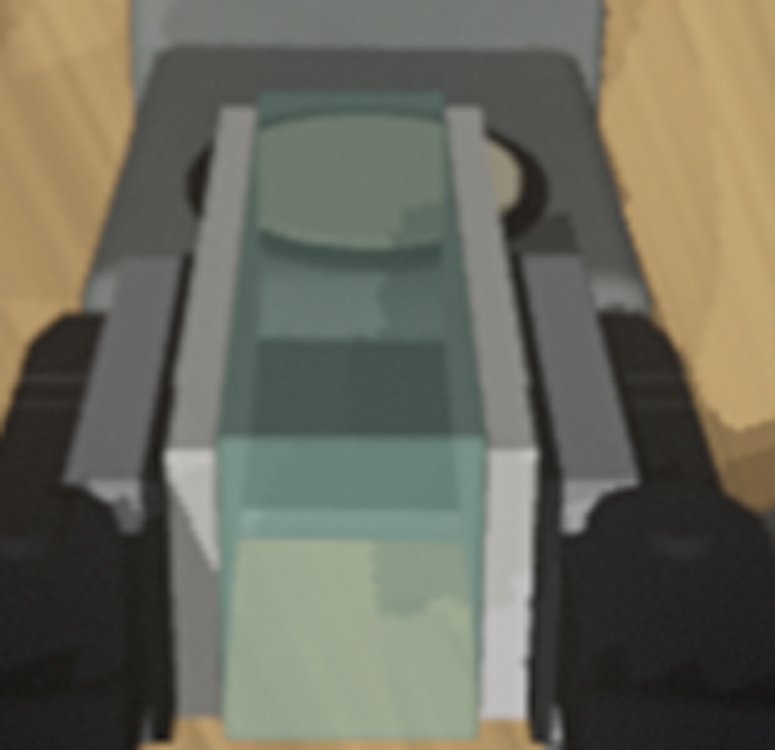

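```bash
python3 -c "
from h import *
np.set_printoptions(precision=4,suppress=True)
c=np.load('c11.npy',allow_pickle=True).item()
P=np.array(c['pose']);T=P@np.linalg.inv(c['T_tool_cam'])
A=lambda q:np.array(q,float)/5+[209.6,59.6]
B=lambda q:np.array(q,float)/5+[209.6,219.6]
ct=dict(c);ct['pose']=c['T_tool_cam']
print('block in tool: top front/rear clear',onz(ct,B([(220,437),(485,437),(225,738),(475,738)]),-.0268)[:,:2]*1e3)
print('bottom front',onz(ct,B([(258,93),(445,93)]),.0372)[:,:2]*1e3)
print('frost outer corners top',onz(ct,B([(166,450),(538,452)]),-.0268)[:,:2]*1e3,'bottom',onz(ct,B([(222,107),(484,107)]),.0372)[:,:2]*1e3)
def tl(X): return ((X-T[:3,3])@T[:3,:3])*1e3
e=onz(c,A([(113,73),(645,80)]),.012);print('plate far',tl(e))
l=onz(c,B([(160,47),(575,53)]),.012);print('lamp foot',tl(l))
w=onz(c,B([(188,185),(548,188)]),.085);print('window',tl(w))
f=onz(c,A([(51,408),(706,418)]),.12);print('filter',tl(f))
s=onz(c,A([(117,150),(125,598),(641,150),(618,598)]),.012);print('sides',tl(s))
for X in(e,l,f):
  d=X[0]-X[1];print(np.degrees(np.arctan2(d[1],d[0]))-90)
print(T[:3,:3])
"
```

```text
block in tool: top front/rear clear [[ 11.5232  -9.7741]
 [ 11.5307   8.4309]
 [-14.2295 -10.0407]
 [-14.2221   8.3736]]
bottom front [[ 11.1907 -10.2333]
 [ 11.2001   8.8103]]
frost outer corners top [[ 10.4728 -13.5232]
 [ 10.3231  12.1191]] bottom [[  9.6479 -13.9355]
 [  9.6609  12.8214]]
plate far [[ 99.2769 -44.7498 222.6321]
 [ 98.1366  53.5051 221.8647]]
lamp foot [[-53.3289 -40.7736 223.0196]
 [-54.3769  46.2973 222.3396]]
window [[-51.2398 -28.6609 149.9164]
 [-51.5582  33.0542 149.4332]]
filter [[ 50.748  -41.5095 114.7361]
 [ 49.5681  47.4127 114.042 ]]
sides [[ 85.6441 -44.4864 222.6675]
 [  0.0121 -46.0733 222.9148]
 [ 85.7506  53.3187 221.9001]
 [  0.2538  52.7642 222.139 ]]
67.55379154538548
67.52911814758949
67.45854360521017
[[ 0.3711  0.9286 -0.0083]
 [ 0.9286 -0.3711  0.0004]
 [-0.0027 -0.0078 -1.    ]]
```

In the wrist camera the held block sits at tool (-1.5, -0.6) mm. The gap centre at window height is about (-1.2, +2.8), and the viewer's yaw is about 0.4° less than the tool's. So I move about +0.3, +3.4, spin +0.4, then go down 144 mm.

```bash
python3 -m inch '[[[0,3.5,8,0.4,5],[0,3.5,22,0.4,5],[0,3.5,38,0.4,5],[0,3.5,54,0.4,5],[0,3.5,66,0.4,5],[0,3.5,72,0.4,5],[0,3.5,74,0.4,5],[0,3.5,74,0.4,5]]]' 45; python3 -c "
from h import *
plan(.507,.274,.0902,68)
c=get('wrist');np.save('c12.npy',c,allow_pickle=True);crop(c,0,0,560,420,1.4,'w12')
c=get('scene');crop(c,220,60,380,200,5,'s12')"
```

```text
t: 19.65
eef_pos: [0.508, 0.2751, 0.1604]
tcp_rot: [0.83, 0.558, -0.003, -0.003]
wrist_force: [-0.8, 0.2, -0.5]
finger_gap: 0.0251
t 19.65 pos [0.508  0.2751 0.1604] yaw 67.84 tilt 0.48 gap 0.0251 F [-0.8  0.2 -0.5] j7 -1.19
shift [-1.2  0.  70.3] spin -0.16
```

View pics/w12.png

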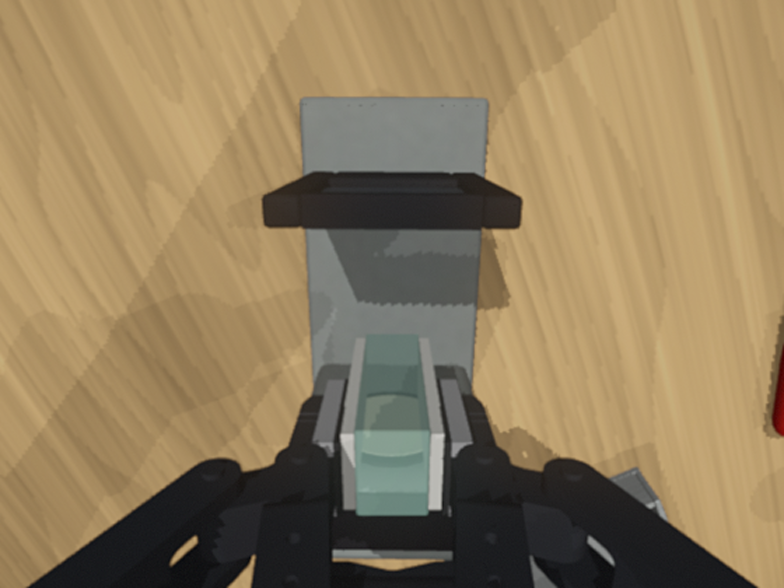

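View pics/s12.png

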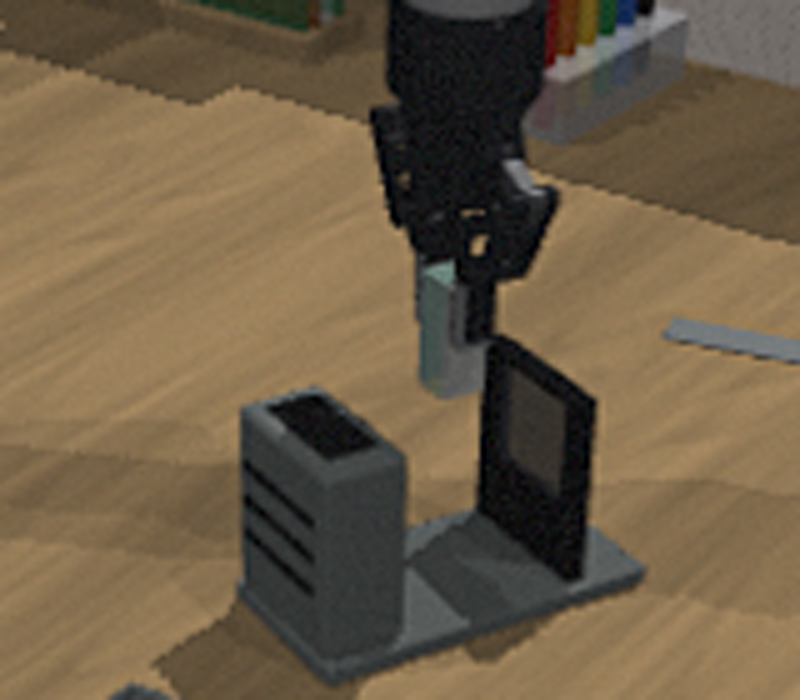

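```bash
python3 -m inch '[[[0,0,6,0,5],[0,0,18,0,5],[-0.5,0,34,0,5],[-0.5,0,50,0,5],[-0.5,0,62,0,5],[-0.5,0,68,0,5],[-0.5,0,70,0,5],[-0.5,0,70,0,5]]]' 45; python3 -m inch '[[[0,0,0,0,5],[0,0,0,0,5],[0,0,0,0,5],[0,0,0,0,5],[0,0,0,0,5],[0,0,0,0,5],[0,0,0,0,5],[0,0,0,0,5]]]'; python3 -c "
from h import *
plan(.507,.274,.0902,68)
c=get('wrist');np.save('c13.npy',c,allow_pickle=True);crop(c,0,0,560,420,1.4,'w13')
c=get('scene');np.save('s13.npy',c,allow_pickle=True);crop(c,220,60,380,200,5,'s13')
c=get('top');np.save('t13.npy',c,allow_pickle=True);crop(c,110,200,240,300,6,'t13')"
```

```text
t: 20.55
eef_pos: [0.5076, 0.275, 0.0909]
tcp_rot: [0.83, 0.558, -0.003, -0.003]
wrist_force: [0.3, -1.0, -0.2]
finger_gap: 0.0252
t: 21.35
eef_pos: [0.5076, 0.275, 0.0909]
tcp_rot: [0.83, 0.558, -0.003, -0.003]
wrist_force: [0.3, 0.2, -0.2]
finger_gap: 0.0255
t 21.35 pos [0.5076 0.275  0.0909] yaw 67.84 tilt 0.44 gap 0.0255 F [ 0.3  0.2 -0.2] j7 -1.25
shift [-1.2 -0.2  0.7] spin -0.16
```

View pics/w13.png

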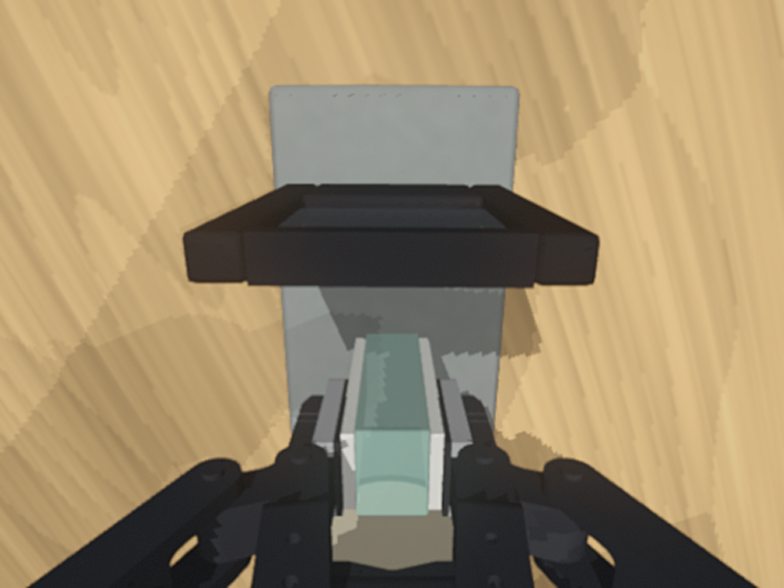

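View pics/s13.png

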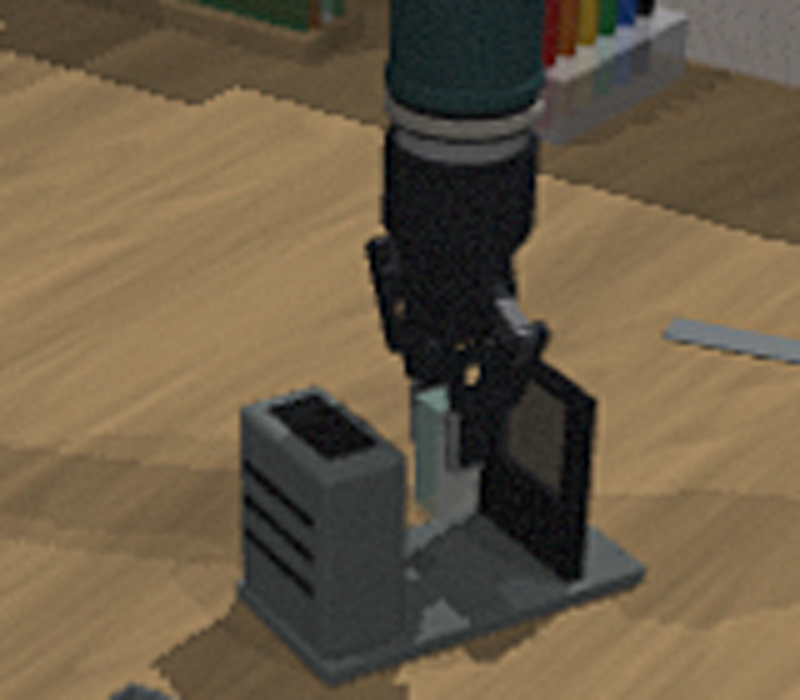

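View pics/t13.png

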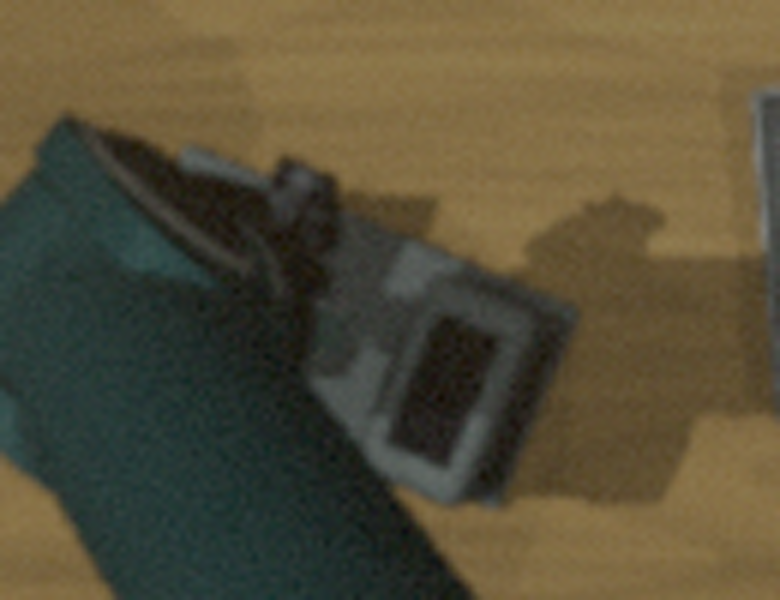

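```bash
python3 -c "
from h import *
np.set_printoptions(precision=2,suppress=True)
c=np.load('c13.npy',allow_pickle=True).item();s=np.load('s13.npy',allow_pickle=True).item()
P=np.array(c['pose']);T=P@np.linalg.inv(c['T_tool_cam'])
W=lambda q:np.array(q,float)/1.4-.15
def tl(X): return ((X-T[:3,3])@T[:3,:3])*1e3
f=onz(c,W([(188,282),(596,285)]),.12);e=onz(c,W([(271,87),(519,88)]),.012)
s_=onz(c,W([(274,180),(287,400),(517,180),(497,400)]),.012)
print('filter',tl(f),'plate',tl(e),'sides',tl(s_))
for X in(f,e):
  d=X[0]-X[1];print('yaw',np.degrees(np.arctan2(d[1],d[0]))-90)
ct=dict(c);ct['pose']=c['T_tool_cam']
print('block top front',onz(ct,W([(340,433),(444,433)]),-.0268)*1e3,'clear edge',onz(ct,W([(392,430),(392,515)]),-.0268)*1e3,'bottom front',onz(ct,W([(362,334),(420,334)]),.0372)*1e3)
print('T',T[:3,:2],T[2])
# scene check: block corners predicted
M=T[:3,:3]; C=T[:3,3]+M@np.array([-.001,-.0005,.0052]); print('centre',C*1e3)
for d in [(-13,13,-32),(-13,-13,-32),(13,-13,-32),(-13,-13,32),(13,-13,32),(-13,13,32)]:
  X=C+M@(np.array(d)/1e3); print(d,(proj(s,X)[0]-[220,60])*5+2)
"; python3 -c "
from h import *
s=np.load('s13.npy',allow_pickle=True).item();crop(s,285,125,345,180,12,'s13b')"
```

```text
filter [[ 49.9  -45.39 -28.88]
 [ 49.45  43.66 -29.53]] plate [[ 98.33 -48.27  79.06]
 [ 97.99  48.96  78.34]] sides [[ 62.38 -49.4   79.13]
 [-39.82 -50.63  79.34]
 [ 62.52  50.63  78.4 ]
 [-39.37  49.09  78.6 ]]
yaw 67.55311360984206
yaw 67.63868057715248
block top front [[ 10.65 -13.54 -26.8 ]
 [ 10.66  12.04 -26.8 ]] clear edge [[ 11.54  -0.75 -26.8 ]
 [-14.45  -0.74 -26.8 ]] bottom front [[ 11.06 -11.65  37.2 ]
 [ 11.07   9.45  37.2 ]]
T [[ 0.38  0.93]
 [ 0.93 -0.38]
 [-0.   -0.01]] [-0.   -0.01 -1.    0.09]
centre [506.74 274.28  85.69]
(-13, 13, -32) [438.66 415.06]
(-13, -13, -32) [410.95 393.63]
(13, -13, -32) [453.46 381.68]
(-13, -13, 32) [407.07 501.59]
(13, -13, 32) [448.38 489.08]
(-13, 13, 32) [433.9  523.92]
```

View pics/s13b.png

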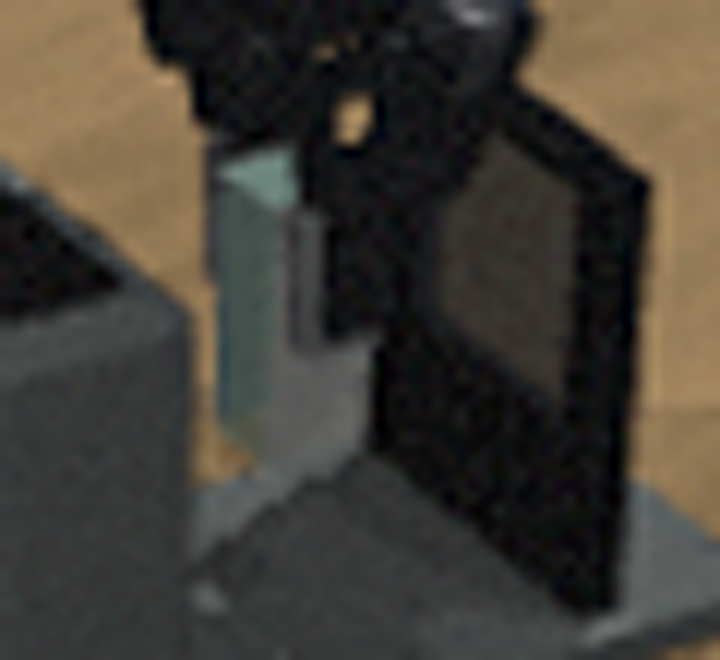

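Everything agrees within about 1 mm and 0.5°. I make one small trim (0.5 mm along the light, 0.7 mm down), a final check, then hand in.

```bash
python3 -m inch '[[[0.3,0,0.4,0.1,5],[0.5,0,0.7,0.2,5],[0.5,0,0.7,0.2,5],[0.5,0,0.7,0.2,5],[0.5,0,0.7,0.2,5],[0.5,0,0.7,0.2,5],[0.5,0,0.7,0.2,5],[0.5,0,0.7,0.2,5]]]' 45; python3 -c "
from h import *
plan(.507,.274,.0902,67.7)
print(abs(sensors.get_obs()['qvel']).max())
c=get('scene');crop(c,0,0,560,420,1.4,'s14')"
```

```text
t: 22.3
eef_pos: [0.5078, 0.2755, 0.0902]
tcp_rot: [0.831, 0.557, -0.003, -0.003]
wrist_force: [0.1, -0.3, -1.2]
finger_gap: 0.0253
t 22.30 pos [0.5078 0.2755 0.0902] yaw 67.64 tilt 0.44 gap 0.0253 F [ 0.1 -0.3 -1.2] j7 -1.25
shift [-1.7 -0.2 -0. ] spin -0.06
0.0018150259120271865
```

View pics/s14.png

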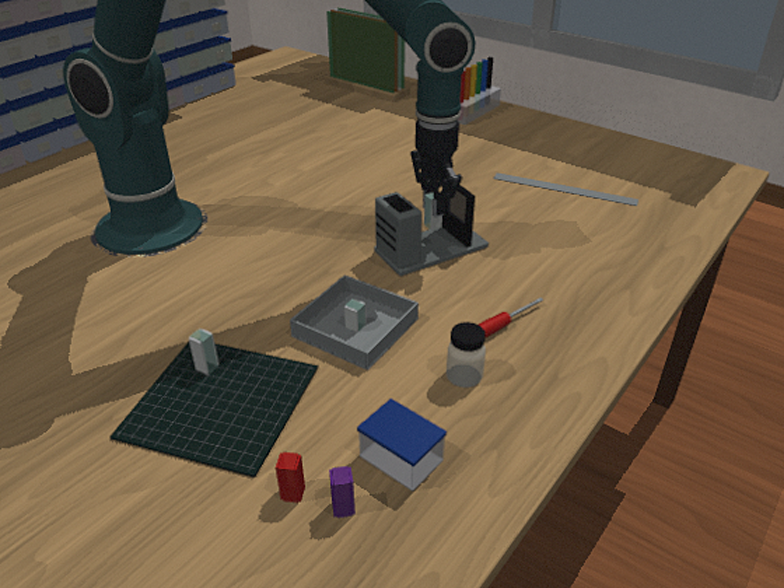

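The final scene shows the short block in the tray (354,313), the other good block still on the board (203,352), the bystanders in place, and the held block in the viewer's gap (432,212).

```bash
python3 -c "
from bench import order
print(order.job_done())"
```

```text
the job is handed in; nothing more can be done
None
```

The short block is standing released in the scrap tray, and I handed the job in at about 22 s with one full-height block held in the light path.

- **Position:** before the last small trim, the wrist and scene cameras agreed that the held block was centred on the gap to about 1 mm. Its centre height was 85.7 mm, which the trim corrected to about 85 mm. I did not re-measure it in the images after the trim.
- **Alignment:** the clear faces are within about 0.3° of square to the light, and the block leans about 0.4°, which I could not correct with the moves available.
- **Grip:** I closed the fingers on the two frosted faces only. The pads may sit about 1 mm off centre on those faces, toward the robot.
- **Contact:** the arm was at rest with about 1 N on the wrist, so nothing else was being touched.
- **Rest of the scene:** the last picture shows the other good block, jar, scorer, bead box and red and purple look-alikes where they started.
- **Disagreements:** individual viewer edges put the gap's midpoint up to 1.5 mm apart along the light, so I used their average. The wrist camera also read about 1 to 1.5 mm different from the fixed cameras, which is within the stated calibration.

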